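Assemble the bayonet filter column

ROBOT

A 6-joint arm with a two-finger parallel gripper is mounted at the origin on the work surface. World frame = base frame: x ahead of the robot, y to its left, z up, the work surface at z = 0. Lengths are in m, angles in rad, forces in N, time in s.
With the tool pointing down it reaches from about 0.4 to 0.825 m from the base axis. Payload 7 kg.
Tool frame: the origin (TCP) lies midway between the tips of the shut fingers; the grasp point (between the pads) lies 19 mm behind it; y points along the fingers, z is the direction in which the jaws open and shut, and the axes are right-handed (so a half turn about y gives the same grasp; the last joint's range is limited). The gripper opens to 88 mm and grips with 3 to 60 N. Pads are 19 mm wide; open, the fingers measure 130 mm over their backs; the gripper's body (78 mm by 193 mm) begins 47 mm behind the grasp point.
Start: joints at [1.545, 0.359, 0.012, 0, -1.224, -0.288], TCP at [0.208, 0.642, 0.227] pointing down, gripper open.
Joint ranges: [-3.07, 3.07], [-1.43, 2.12], [-1.02, 1.25], [-3.03, 1.67], [-3.05, -0], [-3.03, 3.03]. Speed limits (rad/s): [2.39, 2.39, 3.01, 3.14, 3.14, 3.14].

INTERFACE

Orientations are given as [roll, pitch, yaw] about the fixed x, y, z axes, in that order (R = Rz(yaw) Ry(pitch) Rx(roll)).
In Python, from station import arm gives the robot as it stands.
- The arm moves only by the tool move_arm, never from a script. Its argument "deltas" is a list of rows, each an object with "dp": the shift along the tool's x, y, z in mm, a list of three; "rotation": the turn, a rotation vector about the tool's x, y, z in degrees, a list of three. A call has 1 to 5 rows; each row shifts and turns the pose as measured when the row begins, along the tool's axes as they then stand; what a row does not reach is not made up. A row lasts 1/12 s, in which the tool goes at most 41.7 mm and 7.16 degrees, less where a joint would pass 70% of its speed; a pose out of reach is approached as far as the arm can. A call is refused whole if a number of a shift passes 41.7 or a number of a turn 7.16, either way. A call with a gripper value outside its range is refused whole. "jaw" is the closure in counts, from 0 (fully open) to 255 (shut), set as the call begins (left out, the last holds). The fingers move at their own pace and stop on an object; "squeeze" is the grip in N (left out, the last holds). Time passes only in rows, so rows that do not move let the fingers close. It gives the time, the measured TCP pose, the force and the opening at its end, in the units of the state.
- arm.get_state(): the state, without advancing time (a new reading comes with each control period).
- arm.grab_frame(name): name is "scene" or "top" or "wrist"; returns a dict with "pixels" (420x560x3 uint8, red, green, blue), "z_map" (420x560 float32, m along the optical axis (not along the pixel's ray), 0 where there is no reading), "fx", "fy", "cx", "cy" (pixels), "cam_to_world" (4x4, takes a point from camera to world coordinates); the wrist camera has in their place "mount" (4x4, takes a point from camera to tool coordinates, whose origin is the TCP and whose axes are the tool frame's). Camera axes: x right, y down, z forward; pixel columns grow to the right and rows downward; lengths in m; the calibration is good to about 2 mm. A picture is of the moment at which its call begins: read the wrist's pose just before it.
- arm.job_done(): hands the job in, once; it reports no verdict.
The state is a dict: "t": time; "q": joint angles; "qd": joint speeds; "joint_efforts": joint torques, N m; "eef_pos": TCP position; "ee_rot": TCP orientation; "force": force on the tool from outside, world axes, zero at the start; "moment": the same for the moment, N m; "width": finger opening in m.
Only numpy, scipy, OpenCV 4.12 (cv2) and the standard library are available. Lean on these libraries where they do the work, as an engineer would, in place of code of your own. Each camera call takes 0.05 s, during which the arm holds its last target.

TASK

Assemble the filter column on the fixed receiver base from the bottom up: first the short membrane stage, then the grooved middle-sized prefilter stage, then the funnel, the tall open cup. Lower each one squarely into the socket beneath with its ears across the ears below, then give it a quarter turn clockwise, seen from above, to the stop, so that it is locked and all the ears line up. Leave the finished column standing free and the other things on the bench where they are.

Things in the scene. Friction and masses are not known exactly. Their poses are not given: they have to be found in the camera images.
- receiver_base: Metal base of the filter column, fixed to the bench: round foot 116 mm across and 12 mm high, body 57 mm across, rim 65 mm above the bench, outlet spout low at +y. Two ears along its +x and -x like those of the stages, 9 to 24 mm below the rim. Origin: on the axis, on the bench; z up. A half turn about z changes nothing for the lock.
- base_rim (a point): Centre of the base's rim, 65 mm up: mouth of a bayonet socket, 49 mm across inside, 14 mm deep. Just below the rim two inward tabs, 5 mm thick and 80 degrees wide, along +x and -x leave 37 mm between them. A foot's lugs enter only between them: ears 90 degrees across the ears below, within about 8 degrees; 1.5 mm radial play.
- base_seat (a point): Point on the base's axis, 12 mm below its rim, where the membrane stage's origin comes when its shoulder rests on the rim. Then it turns 90 degrees clockwise seen from above (yaw falls) until the lugs, under the tabs, meet the stops and the ears line up; the other way is blocked. It turns freely: no spring, no catch.
- membrane_stage: Membrane stage, the short one, 57 mm high, 0.18 kg or so, metal, upright on the bench. Round body 57 mm across, with two flat grip pads at +y and -y (60 mm over the pads, each 34 mm wide along x) and two 14 mm wide thumb ears along +x and -x, reaching 42 mm from the axis. Origin: on the axis at the underside of its foot; z up, x through the ears. A half turn about z changes nothing.
- membrane_grip (a point): Point on the axis of the membrane stage, midway between its grip pads, 20 mm below its rim. The pads run from the rim 42 mm down; the ears lie 9 to 24 mm below the rim. Every part's foot: neck 34 mm across, 12 mm high up to the shoulder, with two lugs 5 mm high and 60 degrees wide at its bottom, 45 mm across, pointing along +x and -x below the ears.
- membrane_seat (a point): Point on the membrane stage's axis, 45 mm above its origin and 12 mm below its rim, where the prefilter stage's origin comes when seated. The top of this stage is a bayonet socket just like that of the base, with its tabs along its own +x and -x.
- prefilter_stage: Prefilter stage, the middle one, grooved, 87 mm high, 0.26 kg or so, metal, upright on the bench. Round body 57 mm across, with two flat grip pads at +y and -y (60 mm over the pads, each 34 mm wide along x) and two 14 mm wide thumb ears along +x and -x, reaching 42 mm from the axis. Origin: on the axis at the underside of its foot; z up, x through the ears. A half turn about z changes nothing.
- prefilter_grip (a point): Point on the axis of the prefilter stage, midway between its grip pads, 20 mm below its rim. The pads run from the rim 42 mm down; the ears lie 9 to 24 mm below the rim.
- prefilter_seat (a point): Point on the prefilter stage's axis, 75 mm above its origin and 12 mm below its rim, where the funnel's origin comes when seated. The top of this stage is a bayonet socket just like that of the base, with its tabs along its own +x and -x.
- funnel: Funnel, tallest, a straight open cup, 112 mm high, 0.22 kg or so, metal, upright on the bench. Round body 57 mm across, with two flat grip pads at +y and -y (60 mm over the pads, each 34 mm wide along x) and two 14 mm wide thumb ears along +x and -x, reaching 42 mm from the axis. Origin: on the axis at the underside of its foot; z up, x through the ears. A half turn about z changes nothing.
- funnel_grip (a point): Point on the axis of the funnel, midway between its grip pads, 20 mm below its rim. The pads run from the rim 42 mm down; the ears lie 9 to 24 mm below the rim. Same foot as the stages, no socket.
- dish_stack: Bystander, loose: stack of three clear covered culture dishes, 86 mm diameter, 45 mm high. Origin: centre of its underside.
- media_bottle: Bystander, loose: glass media bottle, 60 mm diameter, 155 mm high. Origin: centre of its underside.
- small_bottle: Bystander, loose: amber bottle, 50 mm diameter, 115 mm high. Origin: centre of its underside.
- jar: Bystander, loose: white lidded jar, 60 mm diameter, 75 mm high. Origin: centre of its underside.
- beaker: Bystander, loose: open glass beaker, 68 mm diameter, 80 mm high. Origin: centre of its underside.
- tip_box: Bystander, loose: grey pipette-tip box with clear lid, 80 x 60 x 48 mm (x, y, z). Origin: centre of its underside.
- tube_rack: Bystander, loose: white rack with three blue-capped tubes in a row, 94 x 56 mm (x, y), 88 mm high. Origin: centre of its underside.
Mind the look-alikes: they are no part of the job. What is shaped like the membrane_stage but green is not meant.

How it is judged:
On the way, in this order (a step that is already met when the one before it is completed fails the run):
1. the membrane stage sits in the receiver base and is turned home (horizontal distance between membrane_stage and base_seat below 0.004 m and z of membrane_stage in the frame of base_seat between -0.003 and 0.003 m and angle between the x axis of membrane_stage and the x axis of receiver_base, either way round below 0.2 rad and angle between membrane_stage's own z axis and vertical below 0.06 rad), for 0.2 s.
2. the prefilter stage sits in the membrane stage and is turned home (horizontal distance between prefilter_stage and membrane_seat below 0.004 m and z of prefilter_stage in the frame of membrane_seat between -0.003 and 0.003 m and angle between the x axis of prefilter_stage and the x axis of membrane_stage, either way round below 0.2 rad and angle between prefilter_stage's own z axis and vertical below 0.06 rad), for 0.2 s.
3. the funnel sits in the prefilter stage and is turned home (horizontal distance between funnel and prefilter_seat below 0.004 m and z of funnel in the frame of prefilter_seat between -0.003 and 0.003 m and angle between the x axis of funnel and the x axis of prefilter_stage, either way round below 0.2 rad and angle between funnel's own z axis and vertical below 0.06 rad), for 0.2 s.
At the end, for the whole second after the job is handed in: Membrane stage in the receiver base, prefilter stage in the membrane stage and funnel in the prefilter stage: each within 4 mm of the axis below and within 3 mm of its seated height, its ears within 0.2 rad of the ears beneath, upright within 0.06 rad, at rest and let go (all of step 1 and all of step 2 and all of step 3 and contact force between the fingers and membrane_stage below 0.2 N and contact force between the fingers and prefilter_stage below 0.2 N and contact force between the fingers and funnel below 0.2 N and linear speed of each of membrane_stage, prefilter_stage, funnel below 0.02 m/s); the robot touches nothing.
It fails at once if a bystander is pushed more than 25 mm (distance of any of dish_stack, media_bottle, small_bottle, jar, beaker, tip_box, tube_rack from where it was at the start of the episode above 0.025 m).
It fails at once if a bystander is knocked over (angle between any of dish_stack, media_bottle, small_bottle, jar, beaker, tip_box, tube_rack's own z axis and vertical above 0.4 rad).
It also fails if it takes over 72 s, if anything falls off the work surface, if the arm or the gripper's body presses on something with over 40 N, if the wrist force passes 120 N, or if a joint passes its speed limit or range.

## Working session

There is one attempt and no reset: what is moved stays moved. The work goes in short steps, Python scripts to look and compute and a tool call to move; the robot and the scene stay as the last step left them, time stands still between calls to the robot, and variables do not carry over. Pictures are saved under pics/ and viewed, and the job is handed in when it is done.

Besides the shell and the picture viewer there is one more tool, called after "Emit:" by a JSON object that holds its "fn" and its "kwargs". move_arm: Moves the arm, as the interface text tells. Its arguments: {"type":"object","properties":{"deltas":{"type":"array","items":{"type":"object","properties":{"dp":{"type":"array","items":{"type":"number"}},"rotation":{"type":"array","items":{"type":"number"}}}}},"jaw":{"type":"number"},"squeeze":{"type":"number"}},"required":["deltas"]}

```bash
ls; mkdir -p pics; python3 - <<'E'
from station import arm
import cv2, numpy as np
s=arm.get_state(); print({k:np.round(v,4) for k,v in s.items()})
for n in ("scene","top","wrist"):
    f=arm.grab_frame(n); np.savez(f"/tmp/{n}0.npz",**f)
    cv2.imwrite(f"pics/{n}0.png",f["pixels"][:,:,::-1])
    print(n,[round(float(f[k]),1) for k in("fx","fy","cx","cy")],np.round(f.get("cam_to_world",f.get("mount")),3).tolist())
E
```

```text
pics
{'t': np.float64(0.0), 'q': array([ 1.5451e+00,  3.5940e-01,  1.1000e-02, -4.0000e-04, -1.2241e+00,
       -2.8810e-01]), 'qd': array([-0.0012,  0.0009, -0.0019, -0.0008, -0.0006, -0.    ]), 'joint_efforts': array([-1.90000e-03, -5.82713e+01,  2.93055e+01,  6.99720e+00,
        6.80000e-03, -2.00000e-04]), 'eef_pos': array([0.2082, 0.6416, 0.2256]), 'ee_rot': array([-1.5691e+00,  1.0000e-04,  2.8277e+00]), 'force': array([-0.7729,  0.3595, -0.9163]), 'moment': array([ 0.0232, -0.0123,  0.0657]), 'width': np.float64(0.0878)}
scene [484.7, 484.7, 277.1, 206.2] [[0.31, 0.644, -0.699, 1.511], [0.951, -0.221, 0.218, -0.317], [-0.015, -0.732, -0.681, 0.987], [0.0, 0.0, 0.0, 1.0]]
top [467.8, 467.8, 279.0, 207.5] [[0.015, -0.976, 0.216, 0.349], [-1.0, -0.016, -0.0, -0.004], [0.004, -0.216, -0.976, 1.246], [0.0, 0.0, 0.0, 1.0]]
wrist [302.0, 302.0, 277.7, 210.2] [[0.0, 0.957, 0.289, -0.078], [0.001, -0.289, 0.957, -0.158], [1.0, -0.0, -0.001, 0.0], [0.0, 0.0, 0.0, 1.0]]
```

View pics/scene0.png

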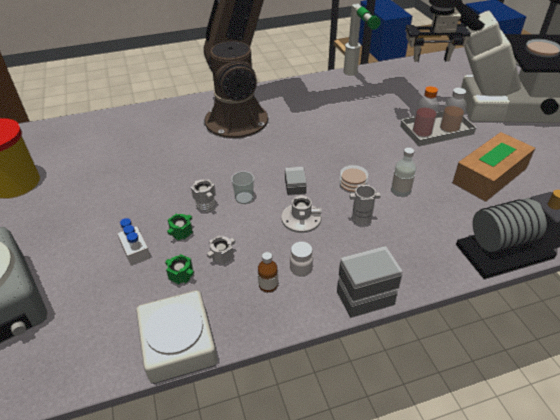

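View pics/top0.png

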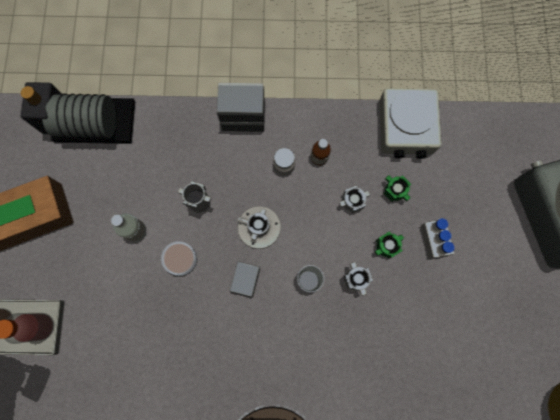

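View pics/wrist0.png

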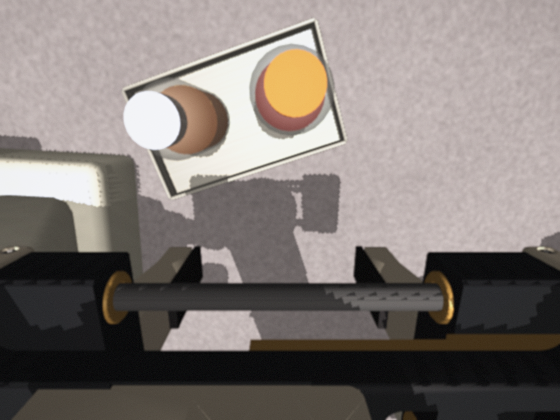

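The scene view shows the base at about (302,212), the funnel at (365,203), grey stages at (204,193) and (221,248), and green look-alikes at (180,225) and (180,268). I'll enlarge these and measure them.

```bash
cat > h.py <<'E'
import numpy as np, cv2
from scipy.spatial.transform import Rotation as R
def cloud(f,T=None):
    T=f["cam_to_world"] if T is None else T
    z=f["z_map"].astype(float); v,u=np.mgrid[:z.shape[0],:z.shape[1]]
    P=np.stack([(u-f["cx"])*z/f["fx"],(v-f["cy"])*z/f["fy"],z],-1)
    P=P@T[:3,:3].T+T[:3,3]; P[z<=0]=np.nan
    return P
def tool_T(s):
    T=np.eye(4); T[:3,:3]=R.from_euler("xyz",s["ee_rot"]).as_matrix(); T[:3,3]=s["eef_pos"]; return T
E
python3 - <<'E'
from h import *
t=np.load("/tmp/top0.npz"); s=np.load("/tmp/scene0.npz")
c=t["pixels"][165:305,170:470,::-1]; c=c[:, :300]
cv2.imwrite("pics/topc.png",cv2.resize(c[:, :],None,fx=2.6,fy=2.6,interpolation=cv2.INTER_CUBIC))
c=s["pixels"][160:290,150:420,::-1]
cv2.imwrite("pics/scenec.png",cv2.resize(c,None,fx=2.9,fy=2.9,interpolation=cv2.INTER_CUBIC))
for n,f,pts in(("top",t,dict(base=(259,224),fun=(195,196),A=(355,198),B=(359,278),tip=(245,279),beak=(309,280),dish=(179,260),jar=(284,160),amber=(321,150),g1=(398,187),g2=(389,244),rack=(440,238),med=(126,226))),):
    P=cloud(f)
    for k,(u,v) in pts.items():
        q=P[v-20:v+21,u-20:u+21].reshape(-1,3); q=q[q[:,2]>0.02]
        zt=np.nanpercentile(q[:,2],97); r=q[q[:,2]>zt-0.01]
        print(k,"top z",round(zt,3),"mid xy",np.round((np.nanmin(r,0)+np.nanmax(r,0))/2,3)[:2],"mean",np.round(np.nanmean(r,0),3)[:2])
E
```

```text
base top z 0.069 mid xy [0.571 0.05 ] mean [0.568 0.05 ]
fun top z 0.114 mid xy [0.632 0.211] mean [0.632 0.211]
A top z 0.06 mid xy [ 0.642 -0.2  ] mean [ 0.642 -0.201]
B top z 0.09 mid xy [ 0.434 -0.202] mean [ 0.431 -0.202]
tip top z 0.054 mid xy [0.428 0.083] mean [0.428 0.083]
beak top z 0.084 mid xy [ 0.43  -0.084] mean [ 0.431 -0.086]
dish top z 0.051 mid xy [0.479 0.255] mean [0.479 0.255]
jar top z 0.08 mid xy [ 0.743 -0.014] mean [ 0.742 -0.014]
amber top z 0.118 mid xy [ 0.77  -0.112] mean [ 0.769 -0.112]
g1 top z 0.06 mid xy [ 0.673 -0.317] mean [ 0.673 -0.316]
g2 top z 0.06 mid xy [ 0.521 -0.289] mean [ 0.521 -0.289]
rack top z 0.091 mid xy [ 0.542 -0.421] mean [ 0.541 -0.42 ]
med top z 0.158 mid xy [0.554 0.381] mean [0.553 0.38 ]
```

View pics/topc.png

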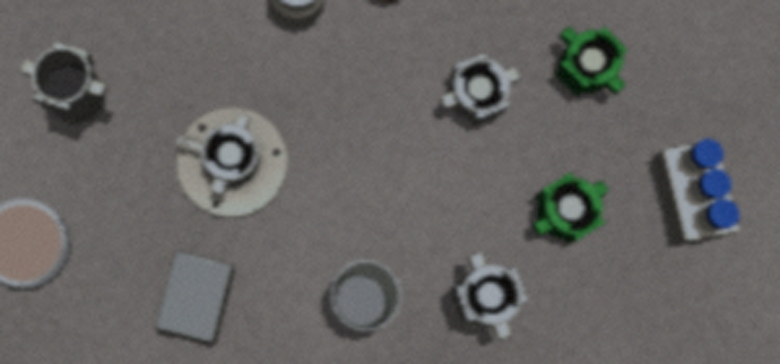

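View pics/scenec.png

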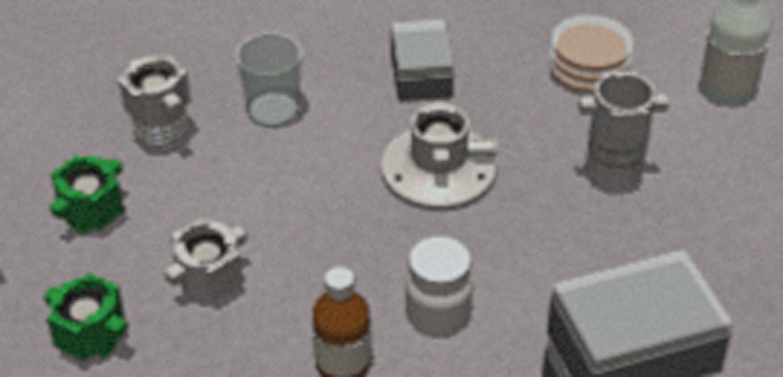

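Two grey stages are candidates. The one at top pixel (355,198) has its rim at about 60 mm, so it's the short one: the membrane stage, grey rather than green. The one at top pixel (359,278) has its rim at about 90 mm and a grooved body, so it's the prefilter. The green ones at (398,187) and (389,244) are decoys. I'll move towards the membrane stage first.

Emit:
{"fn": "move_arm", "kwargs": {"deltas": [{"dp": [-29, 0, 29], "rotation": [0, 0, 0]}, {"dp": [-29, 0, 29], "rotation": [0, 0, 0]}, {"dp": [-29, 0, 29], "rotation": [0, 0, 0]}, {"dp": [-29, 0, 29], "rotation": [0, 0, 0]}, {"dp": [-29, 0, 29], "rotation": [0, 0, 0]}], "jaw": 0}}

```text
t: 0.57
eef_pos: [0.3, 0.4588, 0.2209]
ee_rot: [-1.564, 0.001, 2.835]
force: [0.1, -0.6, 0.6]
width: 0.0877
```

Emit:
{"fn": "move_arm", "kwargs": {"deltas": [{"dp": [-29, -1, 29], "rotation": [0, 0, 0]}, {"dp": [-29, -1, 29], "rotation": [0, 0, 0]}, {"dp": [-29, -1, 29], "rotation": [0, 0, 0]}, {"dp": [-29, -1, 29], "rotation": [0, 0, 0]}, {"dp": [-29, -1, 29], "rotation": [0, 0, 0]}]}}

```text
t: 0.98
eef_pos: [0.3932, 0.2726, 0.2266]
ee_rot: [-1.563, 0.001, 2.838]
force: [0.6, 1.1, -0.3]
width: 0.0871
```

Emit:
{"fn": "move_arm", "kwargs": {"deltas": [{"dp": [-29, -1, 29], "rotation": [0, 0, 0]}, {"dp": [-29, -1, 29], "rotation": [0, 0, 0]}, {"dp": [-29, -1, 29], "rotation": [0, 0, 0]}, {"dp": [-29, -1, 29], "rotation": [0, 0, 0]}, {"dp": [-29, -1, 29], "rotation": [0, 0, 0]}]}}

```text
t: 1.4
eef_pos: [0.4868, 0.0866, 0.2338]
ee_rot: [-1.566, 0.002, 2.84]
force: [0.8, 1.8, 0.5]
width: 0.0878
```

Emit:
{"fn": "move_arm", "kwargs": {"deltas": [{"dp": [-29, 0, 28], "rotation": [0, 7.1, 0]}, {"dp": [-32, 0, 24], "rotation": [0, 7.1, 0]}, {"dp": [-35, 0, 20], "rotation": [0, 7.1, 0]}, {"dp": [-37, 0, 16], "rotation": [0, 7.1, 0]}, {"dp": [-38, 0, 11], "rotation": [0, 7.1, 0]}]}}

```text
t: 1.82
eef_pos: [0.5833, -0.0982, 0.2355]
ee_rot: [-1.57, 0.004, 2.213]
force: [0.1, 2.0, -0.5]
width: 0.0875
```

Emit:
{"fn": "move_arm", "kwargs": {"deltas": [{"dp": [-40, 0, 6], "rotation": [0, 7.1, 0]}, {"dp": [-40, 0, 1], "rotation": [0, 7.1, 0]}, {"dp": [-40, 0, -4], "rotation": [0, 3, 0]}, {"dp": [-10, 0, 0], "rotation": [0, 0, 0]}]}}

```text
t: 2.15
eef_pos: [0.6454, -0.2234, 0.2337]
ee_rot: [-1.569, 0.004, 1.897]
force: [-0.2, 1.2, -0.4]
width: 0.0874
```

```bash
cat >> h.py <<'E'
def shot(name):
    from station import arm
    s=arm.get_state(); f=arm.grab_frame("wrist"); T=tool_T(s)@f["mount"]
    np.savez(f"/tmp/{name}.npz",**f,T=T,Tt=tool_T(s))
    cv2.imwrite(f"pics/{name}.png",f["pixels"][:,:,::-1])
    print("t",round(float(s["t"]),2),"pos",np.round(s["eef_pos"],4),"rot deg",np.round(np.degrees(s["ee_rot"]),2),"F",np.round(s["force"],1),"w",round(float(s["width"]),4),"q",np.round(s["q"],2))
    return f,T,s
E
python3 -c "
from h import *
shot('w1')"
```

```text
t 2.15 pos [ 0.6454 -0.2234  0.2337] rot deg [-89.88   0.24 108.68] F [-0.2  1.2 -0.4] w 0.0874 q [-0.05  0.37  0.04  0.   -1.24  0.37]
```

View pics/w1.png

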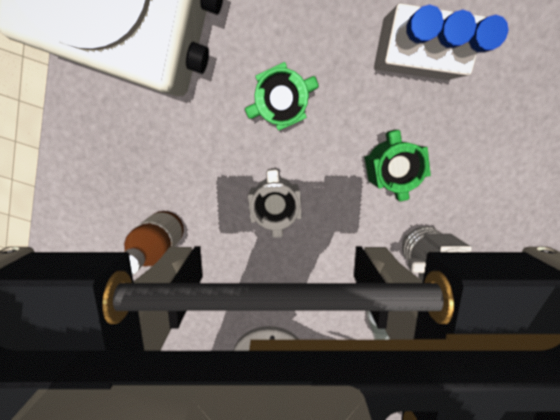

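```bash
cat >> h.py <<'E'
from scipy.optimize import least_squares
def fit(P,guess,zr,rmax=0.036):
    """centre from outer silhouette of the rim plane; yaw from ears"""
    q=P.reshape(-1,3); q=q[np.isfinite(q[:,0])]
    c=np.array(guess,float)[:2]
    for _ in range(6):
        d=np.hypot(*(q[:,:2]-c).T)
        m=(d<rmax)&(q[:,2]>zr-0.006); top=q[m]
        h=cv2.convexHull(((top[:,:2]-c)*1e4).astype(np.float32))[:,0]
        # dense outline of the hull, area centroid
        M=cv2.moments(h.reshape(-1,1,2)); c=c+np.array([M["m10"],M["m01"]])/M["m00"]/1e4
    ztop=np.median(top[:,2])
    d=np.hypot(*(q[:,:2]-c).T); m=(d>.033)&(d<.043)&(q[:,2]<ztop-.005)&(q[:,2]>ztop-.016)
    e=q[m]; a=np.arctan2(*(e[:,:2]-c).T[::-1])
    yaw=np.degrees(np.angle(np.exp(2j*a).mean()))/2
    aa=np.degrees(a); dev=(aa-yaw+90)%180-90
    n1=(np.abs((aa-yaw+180)%360-180)<90).sum()
    # tabs: inner points of rim plane
    d2=np.hypot(*(top[:,:2]-c).T); 
    return c,ztop,M["m00"]/1e8,yaw,(n1,len(e)-n1),np.abs(dev).max() if len(e) else 0,len(top)
E
python3 - <<'E'
from h import *
f=np.load("/tmp/w1.npz"); P=cloud(f,f["T"])
print(fit(P,(.642,-.2),.058))
t=np.load("/tmp/top0.npz"); P=cloud(t)
for n,g,z in(("mem",(.642,-.2),.06),("pre",(.433,-.202),.09),("fun",(.632,.211),.114),("base",(.567,.05),.068)):
    print(n,fit(P,g,z))
im=f["pixels"][150:270,200:350,::-1]; cv2.imwrite("pics/w1c.png",cv2.resize(im,None,fx=5,fy=5,interpolation=cv2.INTER_CUBIC))
E
```

```text
(array([ 0.64250049, -0.20406175]), np.float64(0.056326883792581356), 0.0027899715436177333, np.float64(-66.80205158017672), (np.int64(102), np.int64(72)), np.float64(60.06762396301852), 978)
mem (array([ 0.64239926, -0.2013783 ]), np.float64(0.0573158801278566), 0.00267527601226319, np.float64(-66.79846435181663), (np.int64(17), np.int64(18)), np.float64(11.335078366536436), 169)
pre (array([ 0.43162116, -0.20214897]), np.float64(0.08744789783149476), 0.0026455792889168443, np.float64(19.900029903975618), (np.int64(23), np.int64(19)), np.float64(65.61167714428848), 199)
fun (array([0.63273361, 0.21130147]), np.float64(0.11227430630945479), 0.0027453745504058815, np.float64(73.57393083540016), (np.int64(19), np.int64(21)), np.float64(63.18822913003578), 132)
base (array([0.56817983, 0.05025537]), np.float64(0.06590124172288792), 0.002341578154767023, np.float64(-18.375206841685447), (np.int64(18), np.int64(18)), np.float64(11.18283739179111), 149)
```

View pics/w1c.png

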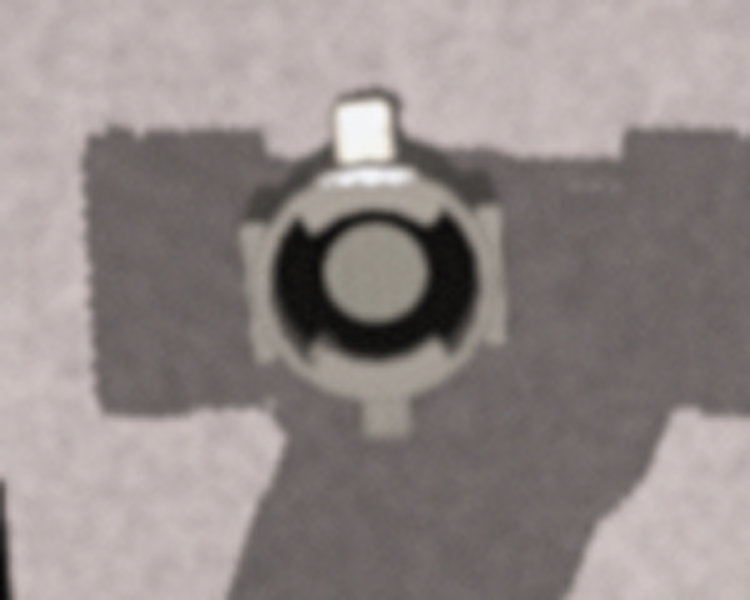

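Emit:
{"fn": "move_arm", "kwargs": {"deltas": [{"dp": [20, 30, -4], "rotation": [0, -4.5, 0]}, {"dp": [0, 20, 0], "rotation": [0, 0, 0]}, {"dp": [0, 0, 0], "rotation": [0, 0, 0]}, {"dp": [0, 0, 0], "rotation": [0, 0, 0]}]}}

```text
t: 2.53
eef_pos: [0.642, -0.2062, 0.1806]
ee_rot: [-1.566, 0.003, 1.976]
force: [0.1, 0.3, 1.7]
width: 0.0877
```

```bash
python3 - <<'E'
from h import *
shot('w2'); f=np.load("/tmp/w2.npz"); P=cloud(f,f["T"])
r=fit(P,(.642,-.203),.058);print(r)
im=f["pixels"][130:280,190:360,::-1]; cv2.imwrite("pics/w2c.png",cv2.resize(im,None,fx=4,fy=4,interpolation=cv2.INTER_CUBIC))
E
```

```text
t 2.53 pos [ 0.642  -0.2062  0.1806] rot deg [-89.74   0.18 113.2 ] F [0.1 0.3 1.7] w 0.0877 q [-0.02  0.39 -0.05  0.01 -1.13  0.42]
(array([ 0.64335466, -0.20884375]), np.float64(0.2855202643127047), 0.0034118455285641236, np.float64(45.77235727303516), (np.int64(269), np.int64(726)), np.float64(65.58270115586816), 26352)
```

View pics/w2c.png

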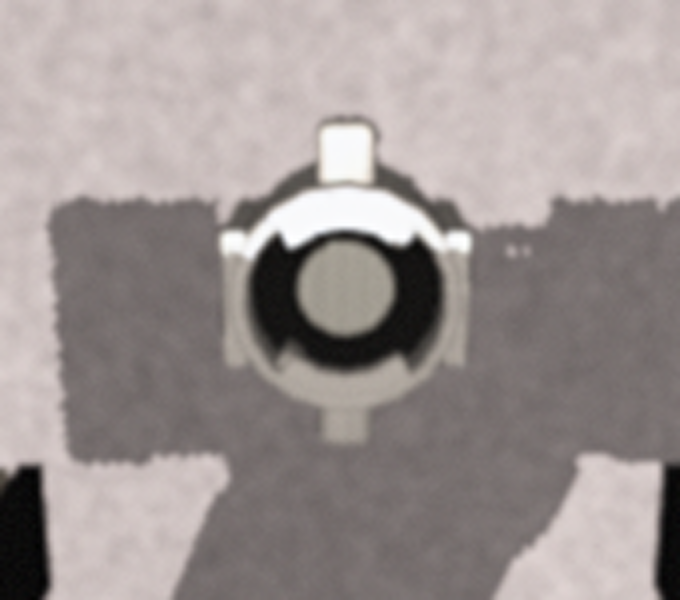

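```bash
sed -i 's/q=q\[np.isfinite(q\[:,0\])\]/q=q[np.isfinite(q[:,0])]; q=q[q[:,2]<zr+0.008]/' h.py; cat >> h.py <<'E'
def rel(name,guess,zr):
    """part centre in the tool frame (mm): x, z ; height above TCP"""
    f=np.load(f"/tmp/{name}.npz"); r=fit(cloud(f,f["T"]),guess,zr)
    T=f["Tt"]; p=np.linalg.inv(T)@np.array([*r[0],r[1],1])
    psi=np.degrees(np.arctan2(T[1,0],T[0,0]))
    print("fit",np.round(r[0],4),"ztop",round(r[1],4),"area",round(r[2],5),"yaw",round(r[3],1),r[4],round(r[5],1),"psi",round(psi,2),"tool xyz mm",np.round(p[:3]*1000,1))
    return r
E
python3 - <<'E'
from h import *
rel("w1",(.642,-.203),.057)
r=rel("w2",(.642,-.203),.057)
f=np.load("/tmp/w2.npz")
# reproject fitted centre
for z in (r[1],r[1]-.014):
  p=np.linalg.inv(f["T"])@np.array([*r[0],z,1]); print(f["fx"]*p[0]/p[2]+f["cx"],f["fy"]*p[1]/p[2]+f["cy"])
E
```

```text
fit [ 0.6425 -0.2041] ztop 0.0563 area 0.00279 yaw -66.8 (np.int64(102), np.int64(72)) 60.1 psi 108.68 tool xyz mm [ 19.9 177.4  -3.8]
fit [ 0.6426 -0.204 ] ztop 0.0563 area 0.0028 yaw -67.1 (np.int64(157), np.int64(88)) 60.9 psi 113.2 tool xyz mm [  2.1 124.3  -1.9]
275.62242531627015 205.1849774238707
275.6668933548714 201.44128583658738
```

Emit:
{"fn": "move_arm", "kwargs": {"deltas": [{"dp": [2, 35, -1.5], "rotation": [-0.3, 0, 0]}, {"dp": [0, 35, 0], "rotation": [0, 0, 0]}, {"dp": [0, 35, 0], "rotation": [0, 0, 0]}, {"dp": [0, 30, 0], "rotation": [0, 0, 0]}, {"dp": [0, 20, 0], "rotation": [0, 0, 0]}]}}

```text
t: 3.0
eef_pos: [0.6537, -0.2048, 0.0366]
ee_rot: [-1.593, 0.016, 1.978]
force: [-0.3, -0.5, -0.5]
width: 0.088
```

```bash
python3 - <<'E'
from h import *
shot('w3'); r=rel("w3",(.642,-.203),.057)
E
```

```text
t 3.0 pos [ 0.6537 -0.2048  0.0366] rot deg [-91.27   0.93 113.33] F [-0.3 -0.5 -0.5] w 0.088 q [-0.02  0.52 -0.21  0.01 -0.82  0.42]
fit [ 0.6413 -0.205 ] ztop 0.0563 area 0.00294 yaw -72.7 (np.int64(804), np.int64(167)) 89.3 psi 113.33 tool xyz mm [  4.4 -20.   11.1]
```

View pics/w3.png

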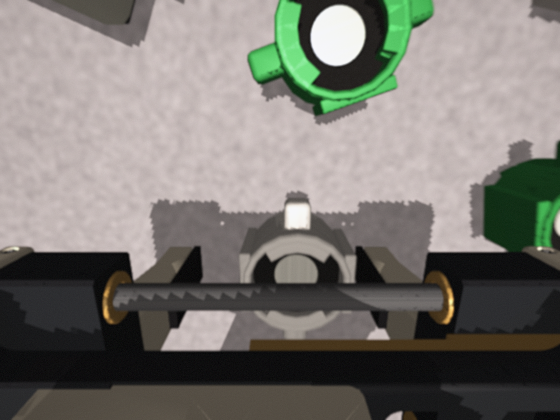

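```bash
cat >> h.py <<'E'
def go(p,psi,s=None):
    if s is None:
        from station import arm; s=arm.get_state()
    T=tool_T(s); Rt=R.from_euler("xyz",[-90,0,psi],degrees=True)
    d=T[:3,:3].T@(np.array(p)-T[:3,3])*1000
    w=(R.from_matrix(T[:3,:3]).inv()*Rt).as_rotvec(degrees=True)
    print("t",round(float(s["t"]),2),"pos",np.round(s["eef_pos"],4),"rot",np.round(np.degrees(s["ee_rot"]),2),"w",round(float(s["width"]),4),"F",np.round(s["force"],1),"M",np.round(s["moment"],2),"-> dp",np.round(d,1),"rot",np.round(w,2))
E
python3 -c "
from h import *
go((.6425,-.204,.036),113)"
```

```text
t 3.05 pos [ 0.6518 -0.2044  0.0328] rot [-91.03   0.77 113.3 ] w 0.0876 F [-1.7 -0.8 -4. ] M [ 0.11  0.4  -0.1 ] -> dp [ 4.  -3.4  8.3] rot [ 1.03  0.31 -0.77]
```

Emit:
{"fn": "move_arm", "kwargs": {"deltas": [{"dp": [4, 0, 8], "rotation": [1, 0.3, -0.7]}, {"dp": [0, 0, 0], "rotation": [0, 0, 0]}]}}

```text
t: 3.22
eef_pos: [0.6423, -0.2037, 0.0335]
ee_rot: [-1.568, -0.0, 1.973]
force: [-0.2, -0.4, 0.5]
width: 0.0876
```

```bash
python3 -c "
from h import *
go((.6425,-.204,.018),113)"
```

```text
t 3.22 pos [ 0.6423 -0.2037  0.0335] rot [-8.9850e+01 -1.0000e-02  1.1302e+02] w 0.0876 F [-0.2 -0.4  0.5] M [0.07 0.   0.03] -> dp [-0.3 15.5 -0.1] rot [-0.15  0.02  0.01]
```

Descend the rest, then close gently.

Emit:
{"fn": "move_arm", "kwargs": {"deltas": [{"dp": [0, 8, 0], "rotation": [0, 0, 0]}, {"dp": [0, 6, 0], "rotation": [0, 0, 0]}, {"dp": [0, 0, 0], "rotation": [0, 0, 0]}]}}

```text
t: 3.47
eef_pos: [0.6459, -0.204, 0.0245]
ee_rot: [-1.575, 0.004, 1.973]
force: [-0.9, 0.6, -0.1]
width: 0.0874
```

```bash
python3 -c "
from h import *
go((.6425,-.204,.018),113)"
```

```text
t 3.47 pos [ 0.6459 -0.204   0.0245] rot [-90.27   0.22 113.06] w 0.0874 F [-0.9  0.6 -0.1] M [ 0.05 -0.01  0.01] -> dp [1.4 6.4 3.2] rot [ 0.27  0.06 -0.22]
```

Emit:
{"fn": "move_arm", "kwargs": {"deltas": [{"dp": [1.4, 6, 3.2], "rotation": [0.3, 0, -0.2]}, {"dp": [0, 1, 0], "rotation": [0, 0, 0]}, {"dp": [0, 0, 0], "rotation": [0, 0, 0]}]}}

```text
t: 3.72
eef_pos: [0.6437, -0.2041, 0.0192]
ee_rot: [-1.573, 0.002, 1.974]
force: [-0.0, 0.1, -0.9]
width: 0.0877
```

```bash
python3 -c "
from h import *
go((.6425,-.204,.018),113)"
```

```text
t 3.72 pos [ 0.6437 -0.2041  0.0192] rot [-90.14   0.12 113.08] w 0.0877 F [-0.   0.1 -0.9] M [ 0.03 -0.04  0.01] -> dp [0.6 1.2 1.1] rot [ 0.14  0.08 -0.12]
```

Emit:
{"fn": "move_arm", "kwargs": {"deltas": [{"dp": [0.6, 1, 1], "rotation": [0, 0, 0]}, {"dp": [0, 0, 0], "rotation": [0, 0, 0]}, {"dp": [0, 0, 0], "rotation": [0, 0, 0]}, {"dp": [0, 0, 0], "rotation": [0, 0, 0]}, {"dp": [0, 0, 0], "rotation": [0, 0, 0]}], "jaw": 255, "squeeze": 30}}

```text
t: 4.13
eef_pos: [0.6426, -0.204, 0.0186]
ee_rot: [-1.574, 0.002, 1.974]
force: [0.2, -0.3, 0.7]
width: 0.0602
```

```bash
python3 - <<'E'
from h import *
shot('w4'); r=rel("w4",(.642,-.203),.057)
E
```

```text
t 4.13 pos [ 0.6426 -0.204   0.0186] rot deg [-90.17   0.14 113.08] F [ 0.2 -0.3  0.7] w 0.0602 q [-0.02  0.54 -0.22  0.   -0.81  0.42]
fit [ 0.643  -0.2055] ztop 0.0562 area 0.00296 yaw -66.4 (np.int64(1000), np.int64(0)) 83.6 psi 113.08 tool xyz mm [ -1.5 -37.6   0.1]
```

View pics/w4.png

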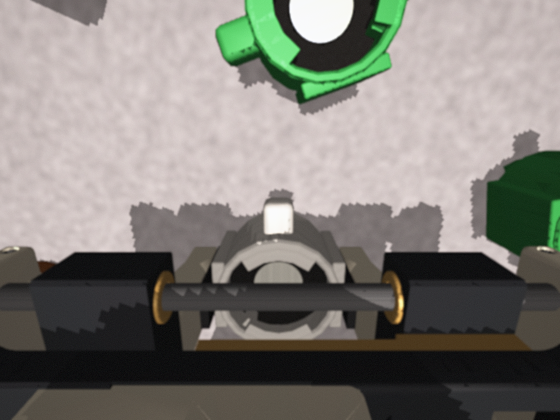

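Emit:
{"fn": "move_arm", "kwargs": {"deltas": [{"dp": [0, -20, 0], "rotation": [0, 0, 0]}, {"dp": [0, -40, 0], "rotation": [0, 0, 0]}, {"dp": [0, -40, 0], "rotation": [0, 0, 0]}, {"dp": [0, -40, 0], "rotation": [0, 0, 0]}, {"dp": [0, -20, 0], "rotation": [0, 0, 0]}]}}

```text
t: 4.6
eef_pos: [0.6364, -0.2032, 0.1747]
ee_rot: [-1.557, -0.007, 1.972]
force: [0.9, -0.7, -0.8]
width: 0.0597
```

```bash
python3 - <<'E'
from h import *
go((.597,.146,.18),71.6)
E
```

```text
t 4.6 pos [ 0.6364 -0.2032  0.1747] rot [-89.21  -0.43 112.97] w 0.0597 F [ 0.9 -0.7 -0.8] M [ 0.01 -0.4  -0.03] -> dp [ 336.9   -4.2 -100. ] rot [-0.91 41.37  0.12]
```

Emit:
{"fn": "move_arm", "kwargs": {"deltas": [{"dp": [37, 0, -11], "rotation": [-0.5, 7, 0]}, {"dp": [38, 0, -7], "rotation": [0, 7, 0]}, {"dp": [39, 0, -2], "rotation": [0, 7, 0]}, {"dp": [39, 0, 3], "rotation": [0, 7, 0]}, {"dp": [38, 0, 8], "rotation": [0, 7, 0]}]}}

```text
t: 5.02
eef_pos: [0.6179, -0.016, 0.1827]
ee_rot: [-1.574, -0.004, 1.362]
force: [1.3, 0.5, -1.9]
width: 0.0598
```

Emit:
{"fn": "move_arm", "kwargs": {"deltas": [{"dp": [37, 0, 12], "rotation": [0, 6, 0]}, {"dp": [35, 0, 16], "rotation": [0, 0, 0]}, {"dp": [35, 0, 16], "rotation": [0, 0, 0]}, {"dp": [32, 0, 14], "rotation": [0, 0, 0]}, {"dp": [0, 0, 0], "rotation": [0, 0, 0]}]}}

```text
t: 5.43
eef_pos: [0.5988, 0.1465, 0.1827]
ee_rot: [-1.572, -0.006, 1.245]
force: [1.1, -0.8, -1.4]
width: 0.0601
```

```bash
python3 - <<'E'
from h import *
shot('w5'); r=rel("w5",(.568,.05),.065)
go((.597,.146,.18),71.6)
E
```

```text
t 5.43 pos [0.5988 0.1465 0.1827] rot deg [-90.08  -0.37  71.35] F [ 1.1 -0.8 -1.4] w 0.0601 q [ 0.55  0.29 -0.19 -0.   -1.09 -0.88]
fit [0.5682 0.048 ] ztop 0.0645 area 0.00248 yaw -17.9 (np.int64(161), np.int64(166)) 11.6 psi 71.35 tool xyz mm [-103.9  117.6   -2.4]
t 5.48 pos [0.5986 0.1446 0.1826] rot [-90.05  -0.31  71.36] w 0.0598 F [-0.9 -0.8 -1.4] M [ 0.02 -0.02 -0.02] -> dp [0.8 2.6 2. ] rot [ 0.05 -0.24  0.31]
```

View pics/w5.png

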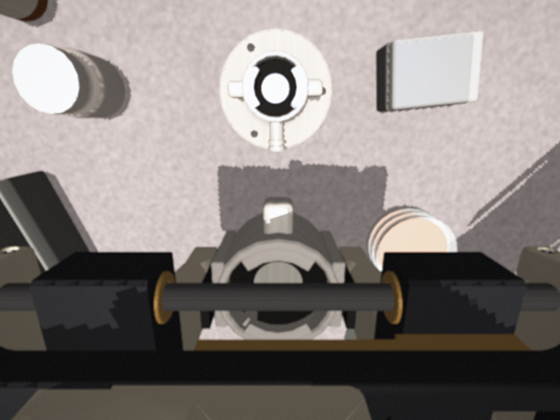

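```bash
python3 - <<'E'
from h import *
go((.5682,.048,.12),72.1)
E
```

```text
t 5.48 pos [0.5986 0.1446 0.1826] rot [-90.05  -0.31  71.36] w 0.0598 F [-0.9 -0.8 -1.4] M [ 0.02 -0.02 -0.02] -> dp [-101.6   62.    -2. ] rot [ 0.05 -0.74  0.31]
```

Emit:
{"fn": "move_arm", "kwargs": {"deltas": [{"dp": [-34, 10, -1], "rotation": [0, -0.7, 0.3]}, {"dp": [-34, 16, 0], "rotation": [0, 0, 0]}, {"dp": [-33, 16, 0], "rotation": [0, 0, 0]}, {"dp": [0, 16, 0], "rotation": [0, 0, 0]}, {"dp": [0, 0, 0], "rotation": [0, 0, 0]}]}}

```text
t: 5.9
eef_pos: [0.5662, 0.0456, 0.122]
ee_rot: [-1.571, -0.001, 1.263]
force: [-0.3, 0.6, -2.1]
width: 0.0598
```

```bash
python3 - <<'E'
from h import *
go((.5682,.048,.105),72.1)
from station import arm
f=arm.grab_frame("top"); np.savez("/tmp/top1.npz",**f); 
print(fit(cloud(f),(.568,.05),.163))
go((.5682,.048,.105),72.1)
E
```

```text
t 5.9 pos [0.5662 0.0456 0.122 ] rot [-9.004e+01 -4.000e-02  7.236e+01] w 0.0598 F [-0.3  0.6 -2.1] M [ 0.1   0.02 -0.04] -> dp [ 2.9 17.  -1.1] rot [0.04 0.26 0.04]
(array([0.54909906, 0.04645714]), np.float64(0.1608926320493479), 0.0003959742667989193, np.float64(-77.85220436385936), (np.int64(16), np.int64(0)), np.float64(12.89172808875503), 16)
t 5.95 pos [0.5668 0.0457 0.1235] rot [-9.009e+01 -4.000e-02  7.239e+01] w 0.0601 F [-1.3 -0.6 -0.8] M [-0.08  0.14  0.05] -> dp [ 2.6 18.5 -0.6] rot [0.09 0.29 0.04]
```

Emit:
{"fn": "move_arm", "kwargs": {"deltas": [{"dp": [2.6, 12, -0.6], "rotation": [0.1, 0.3, 0]}, {"dp": [0, 12, 1], "rotation": [0, 0, 0]}, {"dp": [0, 8, 1], "rotation": [0, 0, 0]}, {"dp": [0, 0, 0], "rotation": [0, 0, 0]}]}}

```text
t: 6.28
eef_pos: [0.5696, 0.0498, 0.0924]
ee_rot: [-1.575, -0.004, 1.257]
force: [-0.3, 0.1, -2.2]
width: 0.06
```

```bash
python3 - <<'E'
from h import *
go((.5682,.048,.09),72.1)
from station import arm
f=arm.grab_frame("scene"); np.savez("/tmp/sc1.npz",**f)
c=f["pixels"][120:250,230:380,::-1]
cv2.imwrite("pics/sc1.png",cv2.resize(c,None,fx=5,fy=4.6,interpolation=cv2.INTER_CUBIC))
E
```

```text
t 6.28 pos [0.5696 0.0498 0.0924] rot [-90.23  -0.22  72.02] w 0.06 F [-0.3  0.1 -2.2] M [ 0.06  0.   -0.03] -> dp [-2.2  2.4  0.8] rot [ 0.23 -0.09  0.22]
```

View pics/sc1.png

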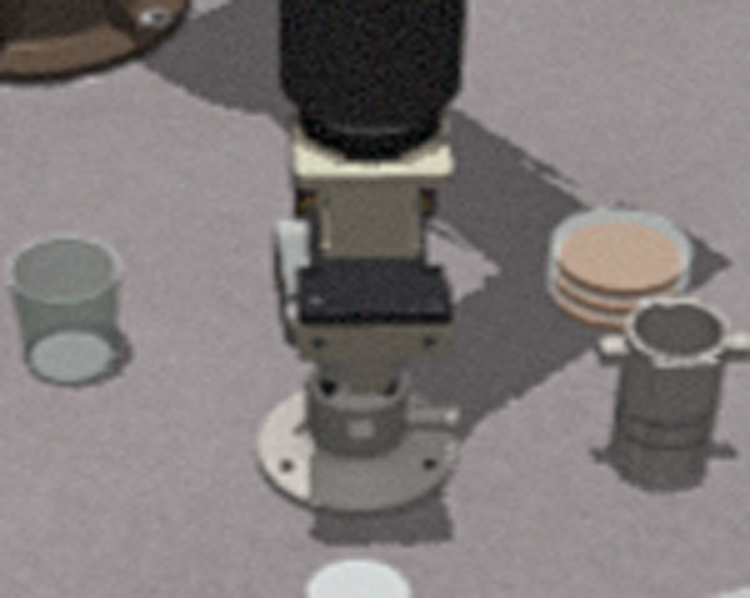

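Emit:
{"fn": "move_arm", "kwargs": {"deltas": [{"dp": [-2.2, 0, 0.8], "rotation": [0.2, 0, 0.2]}, {"dp": [0, 0, 0], "rotation": [0, 0, 0]}]}}

```text
t: 6.5
eef_pos: [0.5695, 0.0488, 0.0938]
ee_rot: [-1.573, -0.0, 1.259]
force: [0.1, -0.4, -1.6]
width: 0.0598
```

```bash
python3 - <<'E'
from h import *
go((.5682,.048,.0716),72.1)
E
```

```text
t 6.5 pos [0.5695 0.0488 0.0938] rot [-9.011e+01 -3.000e-02  7.212e+01] w 0.0598 F [ 0.1 -0.4 -1.6] M [ 0.04 -0.06  0.05] -> dp [-1.2 22.2  1. ] rot [0.11 0.02 0.03]
```

Emit:
{"fn": "move_arm", "kwargs": {"deltas": [{"dp": [-1.2, 4, 1], "rotation": [0, 0, 0]}, {"dp": [0, 4, 1], "rotation": [0, 0, 0]}, {"dp": [0, 0, 0], "rotation": [0, 0, 0]}]}}

```text
t: 6.75
eef_pos: [0.5682, 0.049, 0.0866]
ee_rot: [-1.575, -0.002, 1.259]
force: [-0.5, -0.0, -2.3]
width: 0.0599
```

```bash
python3 - <<'E'
from h import *
go((.5682,.048,.0716),72.1)
E
```

```text
t 6.75 pos [0.5682 0.049  0.0866] rot [-90.23  -0.13  72.15] w 0.0599 F [-0.5 -0.  -2.3] M [ 0.08  0.   -0.03] -> dp [-1.  15.  -0.2] rot [0.23 0.05 0.13]
```

Emit:
{"fn": "move_arm", "kwargs": {"deltas": [{"dp": [-1, 5, 0.5], "rotation": [0.2, 0, 0.1]}, {"dp": [0, 3, 0.5], "rotation": [0, 0, 0]}, {"dp": [0, 0, 0], "rotation": [0, 0, 0]}]}}

```text
t: 7.0
eef_pos: [0.567, 0.0484, 0.0781]
ee_rot: [-1.572, -0.001, 1.259]
force: [1.5, -0.1, -2.3]
width: 0.0596
```

```bash
python3 - <<'E'
from h import *
go((.5682,.048,.0716),72.1)
E
```

```text
t 7.0 pos [0.567  0.0484 0.0781] rot [-9.005e+01 -5.000e-02  7.216e+01] w 0.0596 F [ 1.5 -0.1 -2.3] M [ 0.15 -0.16  0.  ] -> dp [-0.   6.5 -1.3] rot [0.05 0.06 0.05]
```

Emit:
{"fn": "move_arm", "kwargs": {"deltas": [{"dp": [0, 3, -1], "rotation": [0, 0, 0]}, {"dp": [0, 4, 0], "rotation": [0, 0, 0]}, {"dp": [0, 0, 0], "rotation": [0, 0, 0]}]}}

```text
t: 7.25
eef_pos: [0.5686, 0.0482, 0.0713]
ee_rot: [-1.573, -0.001, 1.26]
force: [-1.7, 1.0, 3.0]
width: 0.0598
```

```bash
python3 - <<'E'
from h import *
go((.5682,.048,.0716),72.1)
E
```

```text
t 7.25 pos [0.5686 0.0482 0.0713] rot [-9.010e+01 -6.000e-02  7.218e+01] w 0.0598 F [-1.7  1.   3. ] M [ 0.24  0.74 -0.02] -> dp [-0.3 -0.3  0.3] rot [0.1  0.08 0.06]
```

Emit:
{"fn": "move_arm", "kwargs": {"deltas": [{"dp": [0, 0, 0], "rotation": [0, 5, 0]}, {"dp": [0, 0, 0], "rotation": [0, 6, 0]}, {"dp": [0, 0, 0], "rotation": [0, 6, 0]}]}}

```text
t: 7.5
eef_pos: [0.5688, 0.0476, 0.0713]
ee_rot: [-1.573, -0.001, 0.957]
force: [-0.0, -1.4, 1.2]
width: 0.06
```

```bash
python3 - <<'E'
from h import *
go((.5682,.048,.0716),-18)
E
```

```text
t 7.5 pos [0.5688 0.0476 0.0713] rot [-9.012e+01 -4.000e-02  5.481e+01] w 0.06 F [-0.  -1.4  1.2] M [-0.38  0.14  0.01] -> dp [-0.  -0.3  0.8] rot [ 0.08 72.81  0.11]
```

Emit:
{"fn": "move_arm", "kwargs": {"deltas": [{"dp": [0, 0, 0.5], "rotation": [0, 7, 0]}, {"dp": [0, 0, 0], "rotation": [0, 7, 0]}, {"dp": [0, 0, 0], "rotation": [0, 7, 0]}, {"dp": [0, 0, 0], "rotation": [0, 7, 0]}, {"dp": [0, 0, 0], "rotation": [0, 7, 0]}]}}

```text
t: 7.92
eef_pos: [0.5685, 0.0463, 0.0713]
ee_rot: [-1.574, -0.001, 0.33]
force: [-1.8, -1.7, 1.5]
width: 0.0597
```

```bash
python3 - <<'E'
from h import *
go((.5682,.048,.0716),-18)
E
```

```text
t 7.92 pos [0.5685 0.0463 0.0713] rot [-9.018e+01 -4.000e-02  1.892e+01] w 0.0597 F [-1.8 -1.7  1.5] M [-0.41  0.26  0.01] -> dp [ 0.3 -0.3  1.7] rot [ 0.17 36.92  0.09]
```

Emit:
{"fn": "move_arm", "kwargs": {"deltas": [{"dp": [0, 0, 1.5], "rotation": [0, 7, 0]}, {"dp": [0, 0, 0], "rotation": [0, 7, 0]}, {"dp": [0, 0, 0], "rotation": [0, 7, 0]}, {"dp": [0, 0, 0], "rotation": [0, 7, 0]}]}}

```text
t: 8.25
eef_pos: [0.5675, 0.0462, 0.0714]
ee_rot: [-1.576, -0.001, -0.17]
force: [0.1, -1.6, 0.8]
width: 0.0604
```

```bash
python3 - <<'E'
from h import *
go((.5682,.048,.0716),-18)
E
```

```text
t 8.25 pos [0.5675 0.0462 0.0714] rot [-9.027e+01 -7.000e-02 -9.730e+00] w 0.0604 F [ 0.1 -1.6  0.8] M [-0.34 -0.07 -0.02] -> dp [ 0.4 -0.2  1.9] rot [0.27 8.27 0.09]
```

Emit:
{"fn": "move_arm", "kwargs": {"deltas": [{"dp": [0, 0, 1.5], "rotation": [0.2, 5, 0]}, {"dp": [0, 0, 0], "rotation": [0, 3, 0]}, {"dp": [0, 0, 0], "rotation": [0, 2, 0]}]}}

```text
t: 8.5
eef_pos: [0.5683, 0.0477, 0.0714]
ee_rot: [-1.571, -0.003, -0.359]
force: [-2.0, 1.8, 0.5]
width: 0.0599
```

```bash
python3 - <<'E'
from h import *
go((.5682,.048,.0716),-18)
E
```

```text
t 8.5 pos [0.5683 0.0477 0.0714] rot [-90.03  -0.14 -20.56] w 0.0599 F [-2.   1.8  0.5] M [0.46 0.43 0.85] -> dp [-0.2 -0.2  0.3] rot [ 0.03 -2.56  0.14]
```

Emit:
{"fn": "move_arm", "kwargs": {"deltas": [{"dp": [0, 0, 0], "rotation": [0, -1, 0]}, {"dp": [0, 0, 0], "rotation": [0, 0, 0]}, {"dp": [0, 0, 0], "rotation": [0, 0, 0]}, {"dp": [0, 0, 0], "rotation": [0, 0, 0]}], "jaw": 0}}

```text
t: 8.83
eef_pos: [0.569, 0.0477, 0.0713]
ee_rot: [-1.571, -0.003, -0.338]
force: [0.3, -0.9, -0.1]
width: 0.0809
```

```bash
python3 - <<'E'
from h import *
go((.5682,.048,.22),-18)
E
```

```text
t 8.83 pos [0.569  0.0477 0.0713] rot [-90.01  -0.2  -19.34] w 0.0809 F [ 0.3 -0.9 -0.1] M [ 0.01 -0.19  0.03] -> dp [  -0.3 -148.7   -0. ] rot [ 0.01 -1.34  0.2 ]
```

Emit:
{"fn": "move_arm", "kwargs": {"deltas": [{"dp": [0, -15, 0], "rotation": [0, 0, 0]}, {"dp": [0, -35, 0], "rotation": [0, 0, 0]}, {"dp": [0, -40, 0], "rotation": [0, 0, 0]}, {"dp": [0, -40, 0], "rotation": [0, 0, 0]}, {"dp": [0, 0, 0], "rotation": [0, 0, 0]}]}}

```text
t: 9.25
eef_pos: [0.5669, 0.0465, 0.2036]
ee_rot: [-1.577, 0.002, -0.334]
force: [3.1, 0.8, 0.1]
width: 0.0877
```

```bash
python3 - <<'E'
from h import *
shot('w6'); r=rel("w6",(.568,.048),.110)
go((.4325,-.2045,.21),20.5)
E
```

```text
t 9.25 pos [0.5669 0.0465 0.2036] rot deg [-90.36   0.12 -19.14] F [3.1 0.8 0.1] w 0.0877 q [ 0.43  0.2  -0.26  0.   -1.11 -2.33]
fit [0.5674 0.048 ] ztop 0.1093 area 0.00281 yaw -18.6 (np.int64(116), np.int64(186)) 60.7 psi -19.14 tool xyz mm [ 0.1 94.3  2.1]
t 9.3 pos [0.5655 0.0465 0.2002] rot [-90.42   0.31 -19.18] w 0.0875 F [1.1 0.1 0.2] M [ 0.05 -0.26 -0.01] -> dp [ -43.2   -7.5 -280.8] rot [  0.3  -39.68  -0.44]
```

View pics/w6.png

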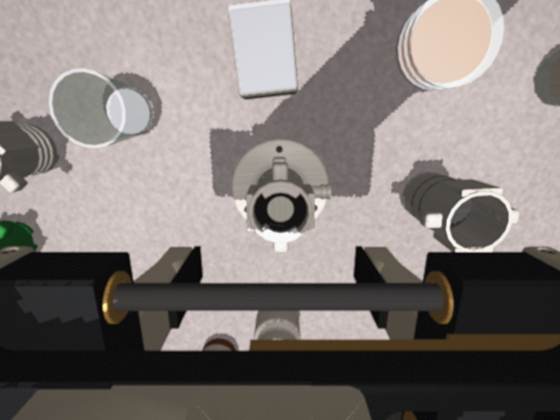

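Emit:
{"fn": "move_arm", "kwargs": {"deltas": [{"dp": [-6, -2, -38], "rotation": [0.3, -6.6, 0]}, {"dp": [-10, -2, -38], "rotation": [0, -6.6, 0]}, {"dp": [-15, -2, -36], "rotation": [0, -6.6, 0]}, {"dp": [-19, -1, -34], "rotation": [0, -6.6, 0]}, {"dp": [-23, 0, -32], "rotation": [0, -6.6, 0]}]}}

```text
t: 9.72
eef_pos: [0.4745, -0.1238, 0.206]
ee_rot: [-1.568, 0.005, 0.264]
force: [1.0, -0.5, -0.5]
width: 0.0877
```

Emit:
{"fn": "move_arm", "kwargs": {"deltas": [{"dp": [-26, 0, -29], "rotation": [0, -6.6, 0]}, {"dp": [-29, 0, -26], "rotation": [0, 0, 0]}, {"dp": [-8, 0, -8], "rotation": [0, 0, 0]}, {"dp": [0, 0, 0], "rotation": [0, 0, 0]}]}}

```text
t: 10.05
eef_pos: [0.4288, -0.2085, 0.2042]
ee_rot: [-1.566, 0.007, 0.383]
force: [0.5, 0.9, -0.3]
width: 0.0877
```

```bash
python3 - <<'E'
from h import *
shot('w7'); r=rel("w7",(.432,-.204),.087)
go((*r[0],.048+.04),r[3])
E
```

```text
t 10.05 pos [ 0.4288 -0.2085  0.2042] rot deg [-89.74   0.38  21.93] F [ 0.5  0.9 -0.3] w 0.0877 q [-0.04  0.05 -0.44 -0.   -1.09 -1.15]
fit [ 0.4312 -0.2053] ztop 0.0863 area 0.00281 yaw 19.1 (np.int64(96), np.int64(151)) 61.2 psi 21.93 tool xyz mm [  4.1 117.8   1.6]
t 10.1 pos [ 0.4291 -0.2078  0.2041] rot [-89.72   0.4   21.91] w 0.0879 F [-0.8  0.9 -0.8] M [ 0.09 -0.11  0.04] -> dp [  3.7 116.    1. ] rot [-0.27  2.85 -0.4 ]
```

View pics/w7.png

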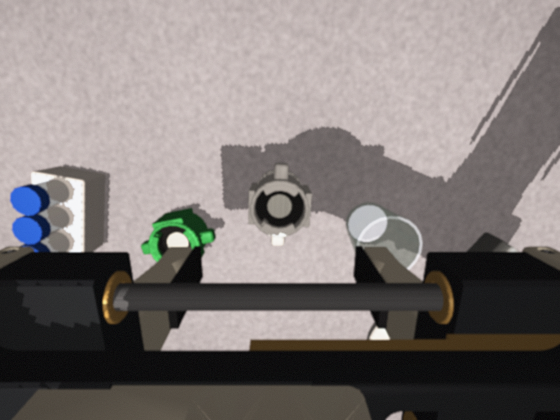

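Emit:
{"fn": "move_arm", "kwargs": {"deltas": [{"dp": [3.5, 25, 1], "rotation": [-0.3, 2.7, -0.4]}, {"dp": [0, 30, 0], "rotation": [0, 0, 0]}, {"dp": [-2, 30, 1], "rotation": [0, 0, 0]}, {"dp": [-2, 25, 1], "rotation": [0, 0, 0]}, {"dp": [0, 0, 0], "rotation": [0, 0, 0]}]}}

```text
t: 10.52
eef_pos: [0.4306, -0.203, 0.0913]
ee_rot: [-1.574, -0.006, 0.333]
force: [-0.9, 0.2, -1.1]
width: 0.0878
```

```bash
python3 - <<'E'
from h import *
go((.4312,-.2051,.048),19.3)
E
```

```text
t 10.52 pos [ 0.4306 -0.203   0.0913] rot [-90.18  -0.36  19.1 ] w 0.0878 F [-0.9  0.2 -1.1] M [ 0.09  0.02 -0.02] -> dp [-0.4 43.3 -2. ] rot [ 0.18 -0.2   0.36]
```

Emit:
{"fn": "move_arm", "kwargs": {"deltas": [{"dp": [-0.4, 15, -2], "rotation": [0.2, -0.2, 0.3]}, {"dp": [-1, 15, 0.5], "rotation": [0, 0, 0]}, {"dp": [-1, 12, 0.5], "rotation": [0, 0, 0]}, {"dp": [0, 0, 0], "rotation": [0, 0, 0]}]}}

```text
t: 10.85
eef_pos: [0.4316, -0.2023, 0.0496]
ee_rot: [-1.571, 0.001, 0.342]
force: [-0.6, 0.1, -0.1]
width: 0.0876
```

```bash
python3 - <<'E'
from h import *
go((.4312,-.2051,.048),19.3)
E
```

```text
t 10.85 pos [ 0.4316 -0.2023  0.0496] rot [-9.000e+01  4.000e-02  1.962e+01] w 0.0876 F [-0.6  0.1 -0.1] M [ 0.1  -0.05  0.01] -> dp [-1.3  1.6 -2.5] rot [-0.    0.32 -0.04]
```

Emit:
{"fn": "move_arm", "kwargs": {"deltas": [{"dp": [-1.3, 1, -2.5], "rotation": [0, 0.3, 0]}, {"dp": [0, 0, 0], "rotation": [0, 0, 0]}]}}

```text
t: 11.02
eef_pos: [0.4329, -0.2045, 0.0501]
ee_rot: [-1.571, 0.0, 0.339]
force: [0.0, 0.2, -0.2]
width: 0.0874
```

```bash
python3 - <<'E'
from h import *
go((.4312,-.2051,.048),19.3)
E
```

```text
t 11.02 pos [ 0.4329 -0.2045  0.0501] rot [-9.004e+01  2.000e-02  1.943e+01] w 0.0874 F [ 0.   0.2 -0.2] M [ 0.07 -0.16  0.05] -> dp [-1.8  2.1  0. ] rot [ 0.04  0.13 -0.02]
```

Emit:
{"fn": "move_arm", "kwargs": {"deltas": [{"dp": [-1.8, 1.5, 0], "rotation": [0, 0, 0]}, {"dp": [0, 0, 0], "rotation": [0, 0, 0]}]}}

```text
t: 11.18
eef_pos: [0.4329, -0.2051, 0.0505]
ee_rot: [-1.573, -0.002, 0.34]
force: [-0.6, 0.1, -0.6]
width: 0.0874
```

```bash
python3 - <<'E'
from h import *
go((.4312,-.2051,.048),19.3)
E
```

```text
t 11.18 pos [ 0.4329 -0.2051  0.0505] rot [-90.11  -0.14  19.47] w 0.0874 F [-0.6  0.1 -0.6] M [ 0.06 -0.03 -0.02] -> dp [-1.6  2.5  0.5] rot [0.11 0.17 0.14]
```

Emit:
{"fn": "move_arm", "kwargs": {"deltas": [{"dp": [-3, 4, 0.5], "rotation": [0, 0, 0]}]}}

```text
t: 11.27
eef_pos: [0.4314, -0.2058, 0.0477]
ee_rot: [-1.574, -0.005, 0.34]
force: [1.5, -0.3, -0.2]
width: 0.0872
```

```bash
python3 - <<'E'
from h import *
go((.4312,-.2051,.048),19.3)
E
```

```text
t 11.27 pos [ 0.4314 -0.2058  0.0477] rot [-90.2   -0.29  19.5 ] w 0.0872 F [ 1.5 -0.3 -0.2] M [ 0.08 -0.22 -0.04] -> dp [ 0.1 -0.3  0.7] rot [0.2  0.2  0.29]
```

Emit:
{"fn": "move_arm", "kwargs": {"deltas": [{"dp": [0, 0, 0.5], "rotation": [0.2, 0, 0.2]}, {"dp": [0, 0, 0], "rotation": [0, 0, 0]}, {"dp": [0, 0, 0], "rotation": [0, 0, 0]}, {"dp": [0, 0, 0], "rotation": [0, 0, 0]}, {"dp": [0, 0, 0], "rotation": [0, 0, 0]}], "jaw": 255, "squeeze": 30}}

```text
t: 11.68
eef_pos: [0.4305, -0.2054, 0.0482]
ee_rot: [-1.57, -0.002, 0.34]
force: [-0.2, 0.3, -1.0]
width: 0.0601
```

```bash
python3 - <<'E'
from h import *
go((.4312,-.2051,.048),19.3)
E
```

```text
t 11.68 pos [ 0.4305 -0.2054  0.0482] rot [-89.98  -0.11  19.46] w 0.0601 F [-0.2  0.3 -1. ] M [ 0.44 -0.03 -0.04] -> dp [0.8 0.2 0.1] rot [-0.02  0.16  0.11]
```

Emit:
{"fn": "move_arm", "kwargs": {"deltas": [{"dp": [0, -20, 0], "rotation": [0, 0, 0]}, {"dp": [0, -38, 0], "rotation": [0, 0, 0]}, {"dp": [0, -40, 0], "rotation": [0, 0, 0]}, {"dp": [0, -40, 0], "rotation": [0, 0, 0]}, {"dp": [0, -22, 0], "rotation": [0, 0, 0]}]}}

```text
t: 12.1
eef_pos: [0.4241, -0.2049, 0.2068]
ee_rot: [-1.562, 0.015, 0.337]
force: [0.4, 0.1, -1.6]
width: 0.0598
```

```bash
python3 - <<'E'
from h import *
go((.599,.143,.205),71.4)
E
```

```text
t 12.1 pos [ 0.4241 -0.2049  0.2068] rot [-89.48   0.86  19.33] w 0.0598 F [ 0.4  0.1 -1.6] M [-0.01 -0.55  0.04] -> dp [2.802e+02 1.000e-01 2.704e+02] rot [ -0.88 -52.07  -0.57]
```

Emit:
{"fn": "move_arm", "kwargs": {"deltas": [{"dp": [28, 0, 27], "rotation": [-0.5, -6.5, -0.5]}, {"dp": [31, 0, 24], "rotation": [0, -6.5, 0]}, {"dp": [33, 0, 20], "rotation": [0, -6.5, 0]}, {"dp": [35, 0, 16], "rotation": [0, -6.5, 0]}, {"dp": [37, 0, 12], "rotation": [0, -6.5, 0]}]}}

```text
t: 12.52
eef_pos: [0.512, -0.0313, 0.2145]
ee_rot: [-1.576, -0.003, 0.912]
force: [1.2, -1.2, -2.4]
width: 0.0599
```

Emit:
{"fn": "move_arm", "kwargs": {"deltas": [{"dp": [38, 0, 8], "rotation": [0, -6.5, 0]}, {"dp": [39, 0, 3], "rotation": [0, -6.5, 0]}, {"dp": [39, 0, -1], "rotation": [0, -6.5, 0]}, {"dp": [38, 0, -5], "rotation": [0, 0, 0]}, {"dp": [36, 0, -5], "rotation": [0, 0, 0]}]}}

```text
t: 12.93
eef_pos: [0.5948, 0.1512, 0.2131]
ee_rot: [-1.574, -0.0, 1.278]
force: [1.1, -0.7, -1.8]
width: 0.0597
```

Emit:
{"fn": "move_arm", "kwargs": {"deltas": [{"dp": [0, 0, 0], "rotation": [0, 0, 0]}]}}

```text
t: 13.02
eef_pos: [0.5968, 0.1565, 0.2116]
ee_rot: [-1.574, -0.0, 1.282]
force: [1.3, -1.0, -2.2]
width: 0.0598
```

```bash
python3 - <<'E'
from h import *
shot('w8'); r=rel("w8",(.568,.048),.110)
a=np.radians(71.4)
go((r[0][0]-.0007*np.cos(a),r[0][1]-.0007*np.sin(a),.175),71.4)
E
```

```text
t 13.02 pos [0.5968 0.1565 0.2116] rot deg [-9.016e+01 -2.000e-02  7.345e+01] F [ 1.3 -1.  -2.2] w 0.0598 q [ 0.57  0.27 -0.15  0.   -1.15 -0.86]
fit [0.5676 0.0483] ztop 0.1093 area 0.0028 yaw -18.6 (np.int64(194), np.int64(198)) 62.8 psi 73.45 tool xyz mm [-112.1  102.3   -2.6]
t 13.07 pos [0.5953 0.1545 0.2112] rot [-9.006e+01  6.000e-02  7.342e+01] w 0.0598 F [ 1.2  0.2 -3.4] M [ 0.08 -0.03  0.06] -> dp [-110.4   36.4   -3.7] rot [ 0.06  2.02 -0.06]
```

View pics/w8.png

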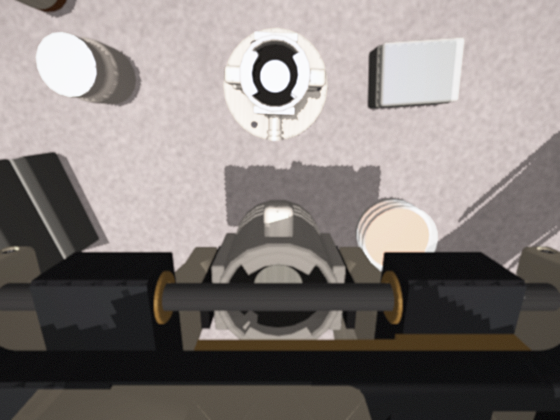

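Emit:
{"fn": "move_arm", "kwargs": {"deltas": [{"dp": [-36, 5, -2], "rotation": [0, 2, 0]}, {"dp": [-37, 10, -1], "rotation": [0, 0, 0]}, {"dp": [-34, 10, 0], "rotation": [0, 0, 0]}, {"dp": [0, 8, 0], "rotation": [0, 0, 0]}]}}

```text
t: 13.4
eef_pos: [0.5632, 0.0508, 0.1751]
ee_rot: [-1.569, 0.003, 1.251]
force: [0.4, 0.5, -3.4]
width: 0.0595
```

```bash
python3 - <<'E'
from h import *
go((.5674,.0476,.1462),71.4)
E
```

```text
t 13.4 pos [0.5632 0.0508 0.1751] rot [-89.89   0.18  71.66] w 0.0595 F [ 0.4  0.5 -3.4] M [0.22 0.06 0.02] -> dp [-1.6 28.9 -5.1] rot [-0.11  0.26 -0.18]
```

Emit:
{"fn": "move_arm", "kwargs": {"deltas": [{"dp": [-1.6, 5, -5], "rotation": [0, 0.3, 0]}, {"dp": [-0.5, 5, 0], "rotation": [0, 0, 0]}]}}

```text
t: 13.57
eef_pos: [0.5654, 0.0441, 0.1639]
ee_rot: [-1.567, 0.004, 1.242]
force: [0.2, 1.1, -2.0]
width: 0.0598
```

```bash
python3 - <<'E'
from h import *
go((.5674,.0476,.1462),71.4)
E
```

```text
t 13.57 pos [0.5654 0.0441 0.1639] rot [-89.79   0.23  71.14] w 0.0598 F [ 0.2  1.1 -2. ] M [ 0.16 -0.18 -0.06] -> dp [ 4.  17.6 -0.8] rot [-0.21 -0.26 -0.23]
```

Emit:
{"fn": "move_arm", "kwargs": {"deltas": [{"dp": [3, 0, -0.8], "rotation": [-0.2, -0.2, -0.2]}, {"dp": [0, 0, 0], "rotation": [0, 0, 0]}]}}

```text
t: 13.73
eef_pos: [0.5669, 0.0464, 0.1626]
ee_rot: [-1.569, 0.001, 1.244]
force: [0.1, -0.4, -2.0]
width: 0.0598
```

```bash
python3 - <<'E'
from h import *
go((.5674,.0476,.1462),71.4)
E
```

```text
t 13.73 pos [0.5669 0.0464 0.1626] rot [-8.990e+01  8.000e-02  7.127e+01] w 0.0598 F [ 0.1 -0.4 -2. ] M [ 0.09 -0.19  0.02] -> dp [ 1.4 16.4 -0.1] rot [-0.1  -0.13 -0.08]
```

Emit:
{"fn": "move_arm", "kwargs": {"deltas": [{"dp": [1.2, 4, 0], "rotation": [0, 0, 0]}, {"dp": [0, 4, 0.3], "rotation": [0, 0, 0]}, {"dp": [0, 0, 0], "rotation": [0, 0, 0]}]}}

```text
t: 13.98
eef_pos: [0.5681, 0.0493, 0.1545]
ee_rot: [-1.57, 0.001, 1.246]
force: [-0.3, -0.3, -3.5]
width: 0.06
```

```bash
python3 - <<'E'
from h import *
go((.5674,.0476,.1462),71.4)
E
```

```text
t 13.98 pos [0.5681 0.0493 0.1545] rot [-8.996e+01  4.000e-02  7.138e+01] w 0.06 F [-0.3 -0.3 -3.5] M [-0.29  0.09 -0.01] -> dp [-1.8  8.3  0.1] rot [-0.04 -0.02 -0.04]
```

Emit:
{"fn": "move_arm", "kwargs": {"deltas": [{"dp": [-1.5, 4, 0], "rotation": [0, 0, 0]}, {"dp": [0, 4, 0], "rotation": [0, 0, 0]}, {"dp": [0, 1, 0], "rotation": [0, 0, 0]}]}}

```text
t: 14.23
eef_pos: [0.5683, 0.0487, 0.146]
ee_rot: [-1.572, 0.0, 1.248]
force: [-3.8, 0.7, 12.1]
width: 0.0597
```

```bash
python3 - <<'E'
from h import *
go((.5674,.0476,.1462),71.4)
E
```

```text
t 14.23 pos [0.5683 0.0487 0.146 ] rot [-9.005e+01  3.000e-02  7.150e+01] w 0.0597 F [-3.8  0.7 12.1] M [0.31 1.91 0.01] -> dp [-1.3 -0.2  0.5] rot [ 0.05  0.1  -0.03]
```

Seated at the expected height (146.0 mm against 146.2). Now I'll turn it, easing off the downward press first.

Emit:
{"fn": "move_arm", "kwargs": {"deltas": [{"dp": [-1, -0.5, 0.8], "rotation": [0, 5, 0]}, {"dp": [0, 0, 0], "rotation": [0, 6, 0]}, {"dp": [0, 0, 0], "rotation": [0, 7, 0]}]}}

```text
t: 14.48
eef_pos: [0.5674, 0.0484, 0.1465]
ee_rot: [-1.572, -0.0, 0.928]
force: [-0.1, -0.3, -2.1]
width: 0.0602
```

```bash
python3 - <<'E'
from h import *
go((.5676,.0480,.1462),-18.6)
E
```

```text
t 14.48 pos [0.5674 0.0484 0.1465] rot [-9.008e+01 -2.000e-02  5.317e+01] w 0.0602 F [-0.1 -0.3 -2.1] M [ 0.14 -0.05  0.04] -> dp [-0.2  0.3 -0.4] rot [6.000e-02 7.177e+01 7.000e-02]
```

Emit:
{"fn": "move_arm", "kwargs": {"deltas": [{"dp": [0, 0, 0], "rotation": [0, 7, 0]}, {"dp": [0, 0, 0], "rotation": [0, 7, 0]}, {"dp": [0, 0, 0], "rotation": [0, 7, 0]}, {"dp": [0, 0, 0], "rotation": [0, 7, 0]}, {"dp": [0, 0, 0], "rotation": [0, 7, 0]}]}}

```text
t: 14.9
eef_pos: [0.5675, 0.0485, 0.1462]
ee_rot: [-1.572, -0.001, 0.302]
force: [0.2, -0.2, 0.1]
width: 0.06
```

```bash
python3 - <<'E'
from h import *
go((.5676,.0480,.1462),-18.6)
E
```

```text
t 14.9 pos [0.5675 0.0485 0.1462] rot [-9.008e+01 -8.000e-02  1.728e+01] w 0.06 F [ 0.2 -0.2  0.1] M [-0.22  0.04 -0.03] -> dp [-0.1 -0.  -0.5] rot [ 0.05 35.88  0.1 ]
```

Emit:
{"fn": "move_arm", "kwargs": {"deltas": [{"dp": [0, 0, -0.3], "rotation": [0, 7, 0]}, {"dp": [0, 0, 0], "rotation": [0, 7, 0]}, {"dp": [0, 0, 0], "rotation": [0, 7, 0]}, {"dp": [0, 0, 0], "rotation": [0, 7, 0]}, {"dp": [0, 0, 0], "rotation": [0, 5, 0]}]}}

```text
t: 15.32
eef_pos: [0.5678, 0.0483, 0.1461]
ee_rot: [-1.571, -0.003, -0.292]
force: [-0.6, -0.1, -1.1]
width: 0.0603
```

```bash
python3 - <<'E'
from h import *
go((.5676,.0480,.1462),-18.6)
E
```

```text
t 15.32 pos [0.5678 0.0483 0.1461] rot [-90.03  -0.15 -16.75] w 0.0603 F [-0.6 -0.1 -1.1] M [ 0.05 -0.03 -0.01] -> dp [-0.1 -0.1 -0.3] rot [0.03 1.85 0.15]
```

Emit:
{"fn": "move_arm", "kwargs": {"deltas": [{"dp": [0, 0, 0], "rotation": [0, 3, 0]}, {"dp": [0, 0, 0], "rotation": [0, 3, 0]}]}}

```text
t: 15.48
eef_pos: [0.5677, 0.0482, 0.1461]
ee_rot: [-1.572, -0.003, -0.404]
force: [-0.5, -0.5, -0.5]
width: 0.0594
```

```bash
python3 - <<'E'
from h import *
go((.5676,.0480,.1462),-18.6)
E
```

```text
t 15.48 pos [0.5677 0.0482 0.1461] rot [-90.04  -0.16 -23.17] w 0.0594 F [-0.5 -0.5 -0.5] M [-0.16  0.08  0.76] -> dp [ 0.  -0.1 -0.2] rot [ 0.05 -4.57  0.15]
```

Emit:
{"fn": "move_arm", "kwargs": {"deltas": [{"dp": [0, 0, 0], "rotation": [0, -2, 0]}, {"dp": [0, 0, 0], "rotation": [0, 0, 0]}, {"dp": [0, 0, 0], "rotation": [0, 0, 0]}, {"dp": [0, 0, 0], "rotation": [0, 0, 0]}, {"dp": [0, 0, 0], "rotation": [0, 0, 0]}], "jaw": 0}}

```text
t: 15.9
eef_pos: [0.5689, 0.0487, 0.147]
ee_rot: [-1.57, -0.005, -0.373]
force: [0.1, 0.5, 0.3]
width: 0.0856
```

Emit:
{"fn": "move_arm", "kwargs": {"deltas": [{"dp": [0, -15, 0], "rotation": [0, 0, 0]}, {"dp": [0, -35, 0], "rotation": [0, 0, 0]}, {"dp": [0, -40, 0], "rotation": [0, 0, 0]}, {"dp": [0, -30, 0], "rotation": [0, 0, 0]}, {"dp": [0, 0, 0], "rotation": [0, 0, 0]}]}}

```text
t: 16.32
eef_pos: [0.567, 0.0481, 0.2695]
ee_rot: [-1.575, -0.001, -0.374]
force: [1.6, -0.3, 0.6]
width: 0.0878
```

```bash
python3 - <<'E'
from h import *
shot('w9'); r=rel("w9",(.568,.048),.185)
go((.6327,.2087,.225),73.5)
E
```

```text
t 16.32 pos [0.567  0.0481 0.2695] rot deg [-9.023e+01 -6.000e-02 -2.145e+01] F [ 1.6 -0.3  0.6] w 0.0878 q [ 0.43  0.16 -0.16  0.   -1.25 -2.38]
fit [0.5677 0.0478] ztop 0.1842 area 0.0028 yaw -19.6 (np.int64(121), np.int64(191)) 61.0 psi -21.45 tool xyz mm [ 0.6 85.4  0.4]
t 16.37 pos [0.5662 0.0481 0.2672] rot [-9.026e+01  6.000e-02 -2.148e+01] w 0.0875 F [1.  0.8 0.9] M [ 0.04 -0.17  0.03] -> dp [  3.2  41.4 173.9] rot [  0.15 -94.97  -0.26]
```

View pics/w9.png

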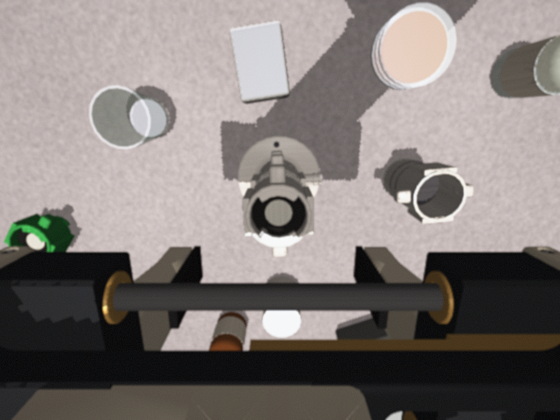

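Emit:
{"fn": "move_arm", "kwargs": {"deltas": [{"dp": [0, 0, 12], "rotation": [0, -7, 0]}, {"dp": [2, 0, 12], "rotation": [0, -7, 0]}, {"dp": [3, 0, 12], "rotation": [0, -7, 0]}, {"dp": [5, 0, 12], "rotation": [0, -7, 0]}, {"dp": [6, 0, 11], "rotation": [0, -7, 0]}]}}

```text
t: 16.78
eef_pos: [0.5888, 0.1057, 0.2661]
ee_rot: [-1.572, 0.003, 0.247]
force: [-0.3, 0.4, -0.5]
width: 0.0876
```

Emit:
{"fn": "move_arm", "kwargs": {"deltas": [{"dp": [7, 0, 10], "rotation": [0, -7, 0]}, {"dp": [8, 0, 9], "rotation": [0, -7, 0]}, {"dp": [10, 0, 8], "rotation": [0, -7, 0]}, {"dp": [11, 0, 7], "rotation": [0, -7, 0]}, {"dp": [11, 2, 5], "rotation": [0, -7, 0]}]}}

```text
t: 17.2
eef_pos: [0.6112, 0.1662, 0.2591]
ee_rot: [-1.567, 0.008, 0.872]
force: [-0.2, -0.3, -0.3]
width: 0.0877
```

Emit:
{"fn": "move_arm", "kwargs": {"deltas": [{"dp": [12, 4, 4], "rotation": [0, -7, 0]}, {"dp": [12, 4, 3], "rotation": [0, -7, 0]}, {"dp": [12, 4, 1], "rotation": [0, -7, 0]}, {"dp": [6, 4, 0], "rotation": [0, -3.5, 0]}, {"dp": [0, 0, 0], "rotation": [0, 0, 0]}]}}

```text
t: 17.62
eef_pos: [0.6253, 0.21, 0.2356]
ee_rot: [-1.558, 0.01, 1.319]
force: [-0.2, -0.0, -0.1]
width: 0.0876
```

```bash
python3 - <<'E'
from h import *
shot('w10'); r=rel("w10",(.632,.209),.112)
go((*r[0],.073),r[3])
E
```

```text
t 17.62 pos [0.6253 0.21   0.2356] rot deg [-89.29   0.58  75.58] F [-0.2 -0.  -0.1] w 0.0876 q [ 0.62  0.34  0.   -0.   -1.25 -0.87]
fit [0.6316 0.2094] ztop 0.1109 area 0.00278 yaw 74.2 (np.int64(104), np.int64(149)) 61.3 psi 75.58 tool xyz mm [  2.3 124.6  -7.8]
t 17.67 pos [0.6252 0.2096 0.2359] rot [-89.28   0.59  75.38] w 0.0876 F [ 0.9 -0.1 -0.1] M [ 0.07 -0.13 -0.04] -> dp [  3.2 162.8  -8.3] rot [-0.71  1.18 -0.6 ]
```

View pics/w10.png

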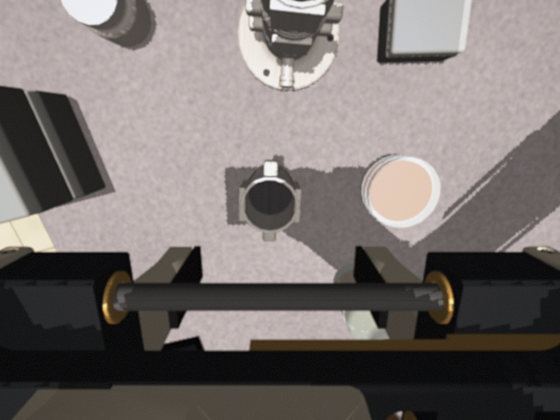

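Emit:
{"fn": "move_arm", "kwargs": {"deltas": [{"dp": [3, 20, -7.5], "rotation": [-0.7, 1.2, -0.6]}, {"dp": [0, 30, 0], "rotation": [0, 0, 0]}, {"dp": [0, 30, 1], "rotation": [0, 0, 0]}, {"dp": [0, 25, 1], "rotation": [0, 0, 0]}, {"dp": [0, 0, 0], "rotation": [0, 0, 0]}]}}

```text
t: 18.08
eef_pos: [0.6319, 0.2094, 0.1294]
ee_rot: [-1.574, -0.004, 1.277]
force: [-1.2, 0.3, -1.6]
width: 0.088
```

```bash
python3 - <<'E'
from h import *
go((.632,.2091,.073),74)
E
```

```text
t 18.08 pos [0.6319 0.2094 0.1294] rot [-90.21  -0.21  73.19] w 0.088 F [-1.2  0.3 -1.6] M [-0.04  0.23 -0.01] -> dp [-0.5 56.4  0. ] rot [ 0.21 -0.81  0.21]
```

Emit:
{"fn": "move_arm", "kwargs": {"deltas": [{"dp": [0, 20, 0], "rotation": [0.2, -0.8, 0.2]}, {"dp": [0, 20, 1], "rotation": [0, 0, 0]}, {"dp": [0, 14, 1], "rotation": [0, 0, 0]}, {"dp": [0, 1, 0], "rotation": [0, 0, 0]}]}}

```text
t: 18.42
eef_pos: [0.6316, 0.2085, 0.0771]
ee_rot: [-1.574, -0.001, 1.283]
force: [-0.9, 0.2, -0.0]
width: 0.0879
```

```bash
python3 - <<'E'
from h import *
shot('w11'); r=rel("w11",(.632,.209),.112)
go((.632,.2091,.073),74)
E
```

```text
t 18.42 pos [0.6316 0.2085 0.0771] rot deg [-9.017e+01 -4.000e-02  7.349e+01] F [-0.9  0.2 -0. ] w 0.0879 q [ 0.61  0.46 -0.19  0.   -0.91 -0.9 ]
fit [0.6314 0.2086] ztop 0.1105 area 0.0028 yaw 74.2 (np.int64(0), np.int64(657)) 61.9 psi 73.49 tool xyz mm [  0.1 -33.4   0.1]
t 18.47 pos [0.6324 0.2088 0.0785] rot [-9.024e+01 -9.000e-02  7.352e+01] w 0.0875 F [-1.   0.1  0.6] M [ 0.09 -0.12 -0.04] -> dp [0.2 5.5 0.5] rot [ 0.24 -0.48  0.09]
```

Emit:
{"fn": "move_arm", "kwargs": {"deltas": [{"dp": [0.2, 6, 0.5], "rotation": [0.2, -0.5, 0]}, {"dp": [0, 1, 0], "rotation": [0, 0, 0]}]}}

```text
t: 18.63
eef_pos: [0.6336, 0.2095, 0.0745]
ee_rot: [-1.574, -0.004, 1.291]
force: [-0.2, -0.7, 0.2]
width: 0.0881
```

```bash
python3 - <<'E'
from h import *
go((.632,.2091,.073),74)
E
```

```text
t 18.63 pos [0.6336 0.2095 0.0745] rot [-90.19  -0.23  73.99] w 0.0881 F [-0.2 -0.7  0.2] M [0.08 0.02 0.  ] -> dp [-0.8  1.5  1.4] rot [ 0.19 -0.01  0.23]
```

Emit:
{"fn": "move_arm", "kwargs": {"deltas": [{"dp": [-1, 2, 2], "rotation": [0.2, 0, 0.2]}, {"dp": [0, 0, 0], "rotation": [0, 0, 0]}, {"dp": [0, 0, 0], "rotation": [0, 0, 0]}, {"dp": [0, 0, 0], "rotation": [0, 0, 0]}, {"dp": [0, 0, 0], "rotation": [0, 0, 0]}], "jaw": 255, "squeeze": 30}}

```text
t: 19.05
eef_pos: [0.6333, 0.2099, 0.0767]
ee_rot: [-1.575, -0.004, 1.291]
force: [-1.0, -0.8, -2.9]
width: 0.0601
```

```bash
python3 - <<'E'
from h import *
go((.632,.2091,.073),74)
go((.632,.2091,.225),74)
E
```

```text
t 19.05 pos [0.6333 0.2099 0.0767] rot [-90.21  -0.25  73.95] w 0.0601 F [-1.  -0.8 -2.9] M [-0.16 -0.15  0.03] -> dp [-1.2  3.7  1. ] rot [ 0.21 -0.05  0.25]
t 19.05 pos [0.6333 0.2099 0.0767] rot [-90.21  -0.25  73.95] w 0.0601 F [-1.  -0.8 -2.9] M [-0.16 -0.15  0.03] -> dp [  -0.5 -148.3    0.5] rot [ 0.21 -0.05  0.25]
```

```bash
python3 - <<'E'
from h import *
shot('w12'); r=rel("w12",(.632,.209),.112)
E
```

```text
t 19.05 pos [0.6333 0.2099 0.0767] rot deg [-90.21  -0.25  73.95] F [-1.  -0.8 -2.9] w 0.0601 q [ 0.61  0.46 -0.19  0.   -0.91 -0.89]
fit [0.6325 0.2083] ztop 0.1109 area 0.00297 yaw 74.6 (np.int64(0), np.int64(1095)) 85.6 psi 73.95 tool xyz mm [ -1.6 -34.2   0.2]
```

Emit:
{"fn": "move_arm", "kwargs": {"deltas": [{"dp": [0, -20, 0], "rotation": [0, 0, 0]}, {"dp": [0, -40, 0], "rotation": [0, 0, 0]}, {"dp": [0, -40, 0], "rotation": [0, 0, 0]}, {"dp": [0, -40, 0], "rotation": [0, 0, 0]}, {"dp": [0, -40, 0], "rotation": [0, 0, 0]}]}}

```text
t: 19.52
eef_pos: [0.6257, 0.2064, 0.2485]
ee_rot: [-1.554, 0.013, 1.288]
force: [0.4, 0.1, -2.3]
width: 0.0597
```

```bash
python3 - <<'E'
from h import *
go((.600,.142,.30),70.4)
E
```

```text
t 19.52 pos [0.6257 0.2064 0.2485] rot [-89.06   0.77  73.82] w 0.0597 F [ 0.4  0.1 -2.3] M [ 0.31 -0.4  -0.03] -> dp [-69.7 -50.4   7.6] rot [-0.91  3.41 -0.79]
```

Emit:
{"fn": "move_arm", "kwargs": {"deltas": [{"dp": [0, -30, 2], "rotation": [-0.9, 3.4, -0.8]}, {"dp": [-20, -20, 2], "rotation": [0, 0, 0]}, {"dp": [-25, -3, 1], "rotation": [0, 0, 0]}, {"dp": [-22, 0, 1], "rotation": [0, 0, 0]}, {"dp": [0, 0, 0], "rotation": [0, 0, 0]}]}}

```text
t: 19.93
eef_pos: [0.5993, 0.1455, 0.3145]
ee_rot: [-1.581, -0.011, 1.228]
force: [-0.9, 1.1, -2.5]
width: 0.0598
```

```bash
python3 - <<'E'
from h import *
shot('w13'); r=rel("w13",(.568,.048),.184)
a=np.radians(70.6)
go((r[0][0]+.0009*np.cos(a),r[0][1]+.0009*np.sin(a),.28),70.6)
E
```

```text
t 19.93 pos [0.5993 0.1455 0.3145] rot deg [-90.59  -0.63  70.39] F [-0.9  1.1 -2.5] w 0.0598 q [ 0.56  0.21  0.01  0.   -1.35 -0.9 ]
fit [0.5681 0.0481] ztop 0.1842 area 0.00279 yaw -19.7 (np.int64(159), np.int64(158)) 12.1 psi 70.39 tool xyz mm [-103.7  129.1   -2. ]
t 19.98 pos [0.5999 0.1466 0.3143] rot [-90.6   -0.65  70.39] w 0.0605 F [-0.7  0.4 -2.7] M [ 0.16 -0.05  0.02] -> dp [-102.9   33.1   -2.8] rot [ 0.6  -0.22  0.65]
```

View pics/w13.png

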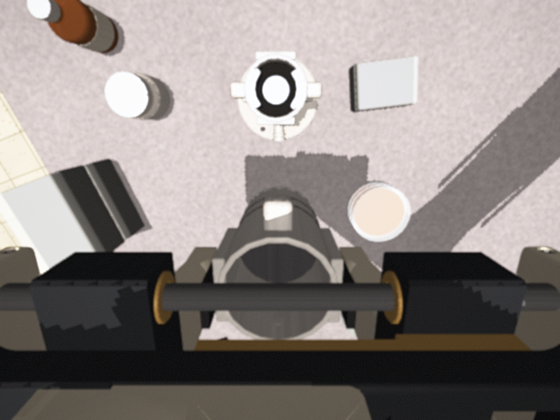

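Emit:
{"fn": "move_arm", "kwargs": {"deltas": [{"dp": [-34, 5, -2], "rotation": [0.5, 0, 0.5]}, {"dp": [-35, 10, -1], "rotation": [0, 0, 0]}, {"dp": [-25, 8, 0], "rotation": [0, 0, 0]}, {"dp": [0, 8, 0], "rotation": [0, 0, 0]}, {"dp": [0, 0, 0], "rotation": [0, 0, 0]}]}}

```text
t: 20.4
eef_pos: [0.5694, 0.0561, 0.2787]
ee_rot: [-1.568, -0.002, 1.23]
force: [-0.1, 0.3, -2.8]
width: 0.0598
```

```bash
python3 - <<'E'
from h import *
go((.5683,.0488,.2493),70.4)
E
```

```text
t 20.4 pos [0.5694 0.0561 0.2787] rot [-89.86  -0.1   70.45] w 0.0598 F [-0.1  0.3 -2.8] M [ 0.06 -0.09 -0.05] -> dp [-7.3 29.4 -1.4] rot [-0.14  0.05  0.1 ]
```

Emit:
{"fn": "move_arm", "kwargs": {"deltas": [{"dp": [-7, 6, -1.4], "rotation": [-0.2, 0, 0]}, {"dp": [0, 4, 0], "rotation": [0, 0, 0]}, {"dp": [0, 0, 0], "rotation": [0, 0, 0]}]}}

```text
t: 20.65
eef_pos: [0.5689, 0.0497, 0.2671]
ee_rot: [-1.571, -0.001, 1.23]
force: [-0.8, -0.5, -3.0]
width: 0.0598
```

```bash
python3 - <<'E'
from h import *
go((.5683,.0488,.2493),70.4)
E
```

```text
t 20.65 pos [0.5689 0.0497 0.2671] rot [-9.001e+01 -6.000e-02  7.048e+01] w 0.0598 F [-0.8 -0.5 -3. ] M [ 0.13 -0.12  0.  ] -> dp [-1.1 17.8  0.2] rot [0.01 0.08 0.06]
```

Bottom about 6 mm above the rim. Lowering in small steps.

Emit:
{"fn": "move_arm", "kwargs": {"deltas": [{"dp": [-1, 4, 0], "rotation": [0, 0, 0]}, {"dp": [0, 4, 0], "rotation": [0, 0, 0]}, {"dp": [0, 0, 0], "rotation": [0, 0, 0]}]}}

```text
t: 20.9
eef_pos: [0.57, 0.0505, 0.2594]
ee_rot: [-1.573, -0.002, 1.232]
force: [-0.9, -0.8, 1.8]
width: 0.0597
```

```bash
python3 - <<'E'
from h import *
go((.5683,.0488,.2493),70.4)
E
```

```text
t 20.9 pos [0.57   0.0505 0.2594] rot [-90.12  -0.11  70.61] w 0.0597 F [-0.9 -0.8  1.8] M [0.23 0.54 0.  ] -> dp [-2.2 10.1  1.1] rot [0.12 0.21 0.11]
```

Emit:
{"fn": "move_arm", "kwargs": {"deltas": [{"dp": [-2.2, -0.5, 1], "rotation": [0, 0, 0]}, {"dp": [0, 0, 0], "rotation": [0, 0, 0]}]}}

```text
t: 21.07
eef_pos: [0.5685, 0.0492, 0.2601]
ee_rot: [-1.573, -0.002, 1.233]
force: [0.8, -2.6, -2.6]
width: 0.0598
```

```bash
python3 - <<'E'
from h import *
go((.5683,.0488,.2493),70.4)
E
```

```text
t 21.07 pos [0.5685 0.0492 0.2601] rot [-90.13  -0.1   70.66] w 0.0598 F [ 0.8 -2.6 -2.6] M [-0.14 -0.09  0.02] -> dp [-0.5 10.8  0.1] rot [0.13 0.26 0.1 ]
```

Emit:
{"fn": "move_arm", "kwargs": {"deltas": [{"dp": [-0.5, 3, 0], "rotation": [0, 0.2, 0]}, {"dp": [0, 3, 0], "rotation": [0, 0, 0]}]}}

```text
t: 21.23
eef_pos: [0.5699, 0.0494, 0.2566]
ee_rot: [-1.577, -0.005, 1.23]
force: [-2.5, 2.2, 8.6]
width: 0.0598
```

```bash
python3 - <<'E'
from h import *
go((.5683,.0488,.2493),70.4)
E
```

```text
t 21.23 pos [0.5699 0.0494 0.2566] rot [-90.37  -0.27  70.49] w 0.0598 F [-2.5  2.2  8.6] M [1.33 0.83 0.12] -> dp [-1.2  7.3  1.3] rot [0.37 0.09 0.28]
```

Emit:
{"fn": "move_arm", "kwargs": {"deltas": [{"dp": [-0.5, -2, 1.5], "rotation": [0.3, 0, 0.2]}, {"dp": [0, -1, 0], "rotation": [0, 0, 0]}]}}

```text
t: 21.4
eef_pos: [0.568, 0.0495, 0.2596]
ee_rot: [-1.572, -0.001, 1.23]
force: [-0.1, -0.3, -2.2]
width: 0.0602
```

```bash
python3 - <<'E'
from h import *
go((.5683,.0488,.2493),70.4)
E
```

```text
t 21.4 pos [0.568  0.0495 0.2596] rot [-9.006e+01 -7.000e-02  7.048e+01] w 0.0602 F [-0.1 -0.3 -2.2] M [-0.16 -0.22  0.04] -> dp [-0.5 10.3 -0.5] rot [0.06 0.08 0.07]
```

```bash
python3 - <<'E'
from h import *
shot('w14'); r=rel("w14",(.568,.049),.294)
from station import arm
f=arm.grab_frame("scene"); np.savez("/tmp/sc2.npz",**f)
c=f["pixels"][110:240,250:360,::-1]
cv2.imwrite("pics/sc2.png",cv2.resize(c,None,fx=4.6,fy=4.6,interpolation=cv2.INTER_CUBIC))
E
```

```text
t 21.4 pos [0.568  0.0495 0.2596] rot deg [-9.006e+01 -7.000e-02  7.048e+01] F [-0.1 -0.3 -2.2] w 0.0602 q [ 0.43  0.17 -0.17 -0.   -1.23 -0.77]
fit [0.5669 0.0472] ztop 0.2934 area 0.00295 yaw 70.0 (np.int64(0), np.int64(993)) 86.0 psi 70.48 tool xyz mm [ -2.4 -33.8   0.2]
```

View pics/sc2.png

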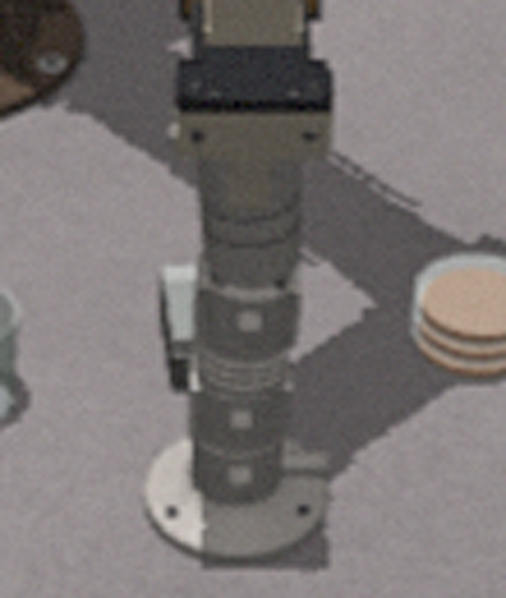

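View pics/w14.png

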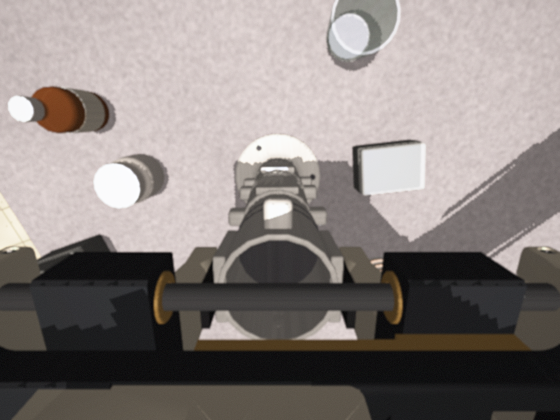

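```bash
python3 - <<'E'
from h import *
f=np.load("/tmp/sc2.npz"); P=cloud(f).reshape(-1,3); P=P[np.isfinite(P[:,0])]
cam=f["cam_to_world"][:3,3]
for n,a,b in(("base",.018,.040),("mem",.068,.084),("pre",.116,.14),("preTop",.178,.183),("fun",.2,.225),("fun2",.225,.25)):
    q=P[(P[:,2]>a)&(P[:,2]<b)&(np.hypot(P[:,0]-.57,P[:,1]-.05)<.036)]
    def res(c,r=.0285): return np.hypot(q[:,0]-c[0],q[:,1]-c[1])-r
    o=least_squares(res,[.568,.05],loss="soft_l1",f_scale=.001)
    o2=least_squares(lambda c:res(c,c[2]),[.568,.05,.0285],loss="soft_l1",f_scale=.001)
    # silhouette: extreme lateral coordinate along image x
    print(n,len(q),np.round(o.x,4),"rms",round(float(np.sqrt(np.mean(o.fun**2))),4),"free",np.round(o2.x,4))
E
```

```text
base 138 [0.5713 0.0492] rms 0.0026 free [0.5685 0.0501 0.0309]
mem 80 [0.5696 0.0493] rms 0.0022 free [0.5664 0.0508 0.0314]
pre 124 [0.5701 0.0512] rms 0.0019 free [0.5718 0.0503 0.0269]
preTop 47 [0.5701 0.054 ] rms 0.0041 free [0.5682 0.0538 0.0299]
fun 168 [0.5705 0.0539] rms 0.0016 free [0.5716 0.0535 0.0276]
fun2 163 [0.57   0.0523] rms 0.0016 free [0.5703 0.0522 0.0282]
```

Emit:
{"fn": "move_arm", "kwargs": {"deltas": [{"dp": [-0.7, 3, 0.3], "rotation": [0, 0, 0]}]}}

```text
t: 21.58
eef_pos: [0.5682, 0.049, 0.257]
ee_rot: [-1.573, -0.002, 1.23]
force: [0.6, 0.7, 2.4]
width: 0.0596
```

```bash
python3 - <<'E'
from h import *
go((.5683,.0488,.2493),70.4)
E
```

```text
t 21.58 pos [0.5682 0.049  0.257 ] rot [-90.14  -0.12  70.48] w 0.0596 F [0.6 0.7 2.4] M [ 0.74 -0.27 -0.01] -> dp [-0.2  7.7 -0.1] rot [0.14 0.08 0.12]
```

Emit:
{"fn": "move_arm", "kwargs": {"deltas": [{"dp": [-1.5, -1, 0.3], "rotation": [0.1, 0, 0.1]}, {"dp": [0, 3, 0.3], "rotation": [0, 0, 0]}]}}

```text
t: 21.75
eef_pos: [0.567, 0.0475, 0.2547]
ee_rot: [-1.571, -0.0, 1.23]
force: [0.3, -0.7, -1.1]
width: 0.0598
```

```bash
python3 - <<'E'
from h import *
go((.568,.0478,.2493),70.4)
E
```

```text
t 21.75 pos [0.567  0.0475 0.2547] rot [-90.03  -0.    70.48] w 0.0598 F [ 0.3 -0.7 -1.1] M [-0.18 -0.35 -0.  ] -> dp [ 0.6  5.4 -0.8] rot [0.03 0.08 0.  ]
```

Moving 1.5 mm along -x freed it, and it dropped in with little force. Continuing down.

Emit:
{"fn": "move_arm", "kwargs": {"deltas": [{"dp": [0, 3, 0], "rotation": [0, 0, 0]}, {"dp": [0, 3, 0], "rotation": [0, 0, 0]}]}}

```text
t: 21.92
eef_pos: [0.567, 0.0467, 0.249]
ee_rot: [-1.572, 0.001, 1.23]
force: [-5.9, 0.3, 23.0]
width: 0.0598
```

```bash
python3 - <<'E'
from h import *
go((.568,.0478,.2493),70.4)
E
```

```text
t 21.92 pos [0.567  0.0467 0.249 ] rot [-9.007e+01  7.000e-02  7.049e+01] w 0.0598 F [-5.9  0.3 23. ] M [0.11 2.39 0.04] -> dp [ 1.4 -0.3 -0.6] rot [ 0.07  0.09 -0.07]
```

Emit:
{"fn": "move_arm", "kwargs": {"deltas": [{"dp": [0.5, -1, 0], "rotation": [0, 3, 0]}, {"dp": [0, 0, 0], "rotation": [0, 5, 0]}]}}

```text
t: 22.08
eef_pos: [0.5671, 0.0469, 0.2499]
ee_rot: [-1.573, 0.001, 1.09]
force: [0.0, 0.8, -2.9]
width: 0.06
```

```bash
python3 - <<'E'
from h import *
go((.568,.048,.2493),-19.7)
E
```

```text
t 22.08 pos [0.5671 0.0469 0.2499] rot [-9.010e+01  7.000e-02  6.243e+01] w 0.06 F [ 0.   0.8 -2.9] M [ 0.1  -0.07 -0.04] -> dp [ 1.4  0.6 -0.2] rot [1.400e-01 8.213e+01 1.000e-02]
```

Emit:
{"fn": "move_arm", "kwargs": {"deltas": [{"dp": [0.5, 0.4, 0], "rotation": [0, 7, 0]}, {"dp": [0, 0, 0], "rotation": [0, 7, 0]}, {"dp": [0, 0, 0], "rotation": [0, 7, 0]}, {"dp": [0, 0, 0], "rotation": [0, 7, 0]}]}}

```text
t: 22.42
eef_pos: [0.5679, 0.0464, 0.2497]
ee_rot: [-1.575, 0.0, 0.586]
force: [-0.0, -0.1, -0.0]
width: 0.0595
```

```bash
python3 - <<'E'
from h import *
go((.568,.048,.2493),-19.7)
E
```

```text
t 22.42 pos [0.5679 0.0464 0.2497] rot [-9.025e+01  3.000e-02  3.359e+01] w 0.0595 F [-0.  -0.1 -0. ] M [-0.25 -0.05  0.02] -> dp [1.  0.4 1.3] rot [ 0.24 53.29  0.09]
```

Emit:
{"fn": "move_arm", "kwargs": {"deltas": [{"dp": [0, 0.2, 0.8], "rotation": [0.2, 7, 0]}, {"dp": [0, 0, 0], "rotation": [0, 7, 0]}, {"dp": [0, 0, 0], "rotation": [0, 7, 0]}, {"dp": [0, 0, 0], "rotation": [0, 7, 0]}, {"dp": [0, 0, 0], "rotation": [0, 7, 0]}]}}

```text
t: 22.83
eef_pos: [0.5674, 0.0461, 0.2496]
ee_rot: [-1.573, -0.001, -0.039]
force: [-1.4, 0.4, 2.8]
width: 0.06
```

```bash
python3 - <<'E'
from h import *
go((.568,.048,.2493),-19.7)
E
```

```text
t 22.83 pos [0.5674 0.0461 0.2496] rot [-9.015e+01 -4.000e-02 -2.210e+00] w 0.06 F [-1.4  0.4  2.8] M [0.3  0.43 0.09] -> dp [0.5 0.3 1.9] rot [ 0.15 17.49  0.06]
```

Emit:
{"fn": "move_arm", "kwargs": {"deltas": [{"dp": [0, 0, 1], "rotation": [0, 6, 0]}, {"dp": [0, 0, 0], "rotation": [0, 6, 0]}, {"dp": [0, 0, 0], "rotation": [0, 5, 0]}]}}

```text
t: 23.08
eef_pos: [0.5674, 0.0468, 0.2497]
ee_rot: [-1.574, -0.002, -0.353]
force: [0.1, 0.1, 0.7]
width: 0.0598
```

```bash
python3 - <<'E'
from h import *
go((.568,.048,.2493),-19.7)
E
```

```text
t 23.08 pos [0.5674 0.0468 0.2497] rot [-90.17  -0.1  -20.2 ] w 0.0598 F [0.1 0.1 0.7] M [ 0.24 -0.34  0.08] -> dp [0.2 0.3 1.3] rot [ 0.17 -0.5   0.1 ]
```

Emit:
{"fn": "move_arm", "kwargs": {"deltas": [{"dp": [0, 0, 0.5], "rotation": [0, 2.5, 0]}, {"dp": [0, 0, 0], "rotation": [0, 2, 0]}]}}

```text
t: 23.25
eef_pos: [0.5678, 0.0473, 0.2496]
ee_rot: [-1.573, -0.003, -0.438]
force: [-0.3, 0.3, 0.2]
width: 0.06
```

```bash
python3 - <<'E'
from h import *
go((.568,.048,.2493),-19.7)
E
```

```text
t 23.25 pos [0.5678 0.0473 0.2496] rot [-90.15  -0.15 -25.11] w 0.06 F [-0.3  0.3  0.2] M [-0.06  0.08  0.5 ] -> dp [-0.1  0.3  0.7] rot [ 0.16 -5.41  0.14]
```

Emit:
{"fn": "move_arm", "kwargs": {"deltas": [{"dp": [0, 0, 0], "rotation": [0, -1.5, 0]}, {"dp": [0, 0, 0], "rotation": [0, 0, 0]}, {"dp": [0, 0, 0], "rotation": [0, 0, 0]}, {"dp": [0, 0, 0], "rotation": [0, 0, 0]}, {"dp": [0, 0, 0], "rotation": [0, 0, 0]}], "jaw": 0}}

```text
t: 23.67
eef_pos: [0.5678, 0.0474, 0.2491]
ee_rot: [-1.574, -0.002, -0.407]
force: [-0.4, -0.2, 0.4]
width: 0.0854
```

Emit:
{"fn": "move_arm", "kwargs": {"deltas": [{"dp": [0, -15, 0], "rotation": [0, 0, 0]}, {"dp": [0, -35, 0], "rotation": [0, 0, 0]}, {"dp": [0, -35, 0], "rotation": [0, 0, 0]}, {"dp": [0, -20, 0], "rotation": [0, 0, 0]}, {"dp": [0, 0, 0], "rotation": [0, 0, 0]}]}}

```text
t: 24.08
eef_pos: [0.5663, 0.0471, 0.3558]
ee_rot: [-1.578, 0.002, -0.405]
force: [0.6, 0.1, 0.4]
width: 0.0875
```

```bash
python3 - <<'E'
from h import *
shot('w15'); r=rel("w15",(.568,.048),.285)
from station import arm
f=arm.grab_frame("scene"); np.savez("/tmp/sc3.npz",**f)
c=f["pixels"][110:240,250:360,::-1]
cv2.imwrite("pics/sc3.png",cv2.resize(c,None,fx=4.6,fy=4.6,interpolation=cv2.INTER_CUBIC))
E
```

```text
t 24.08 pos [0.5663 0.0471 0.3558] rot deg [-90.41   0.11 -23.21] F [0.6 0.1 0.4] w 0.0875 q [ 0.43  0.13 -0.01  0.   -1.44 -2.41]
fit [0.5688 0.0466] ztop 0.2838 area 0.00282 yaw -20.6 (np.int64(130), np.int64(218)) 60.7 psi -23.21 tool xyz mm [ 2.6 72.   1. ]
```

View pics/w15.png

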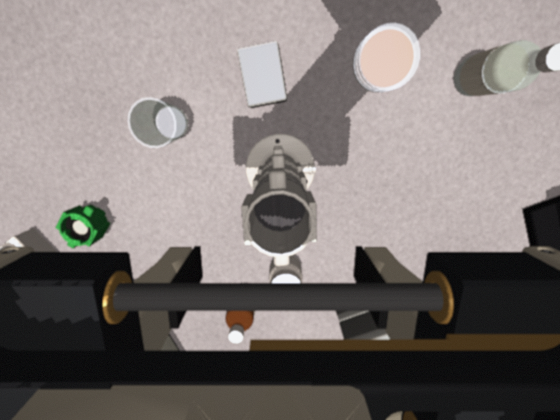

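View pics/sc3.png

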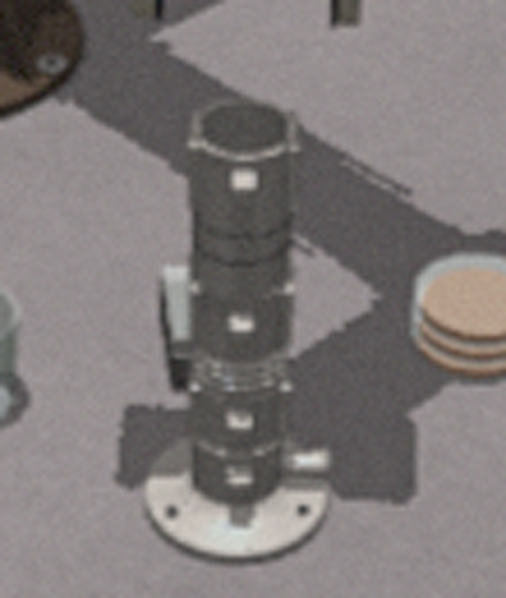

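Emit:
{"fn": "move_arm", "kwargs": {"deltas": [{"dp": [0, -20, 0], "rotation": [0, 0, 0]}, {"dp": [0, 0, 0], "rotation": [0, 0, 0]}, {"dp": [0, 0, 0], "rotation": [0, 0, 0]}]}}

```text
t: 24.43
eef_pos: [0.5637, 0.0473, 0.3683]
ee_rot: [-1.583, 0.011, -0.405]
force: [-0.1, -0.2, -1.0]
width: 0.0876
```

```bash
python3 - <<'E'
from h import *
shot('w16'); r=rel("w16",(.568,.048),.285)
from station import arm
print(arm.job_done())
E
```

```text
t 24.43 pos [0.5637 0.0473 0.3683] rot deg [-90.7    0.64 -23.21] F [-0.1 -0.2 -1. ] w 0.0876 q [ 0.43  0.13  0.02 -0.   -1.48 -2.41]
fit [0.5687 0.0464] ztop 0.2838 area 0.0028 yaw -20.6 (np.int64(119), np.int64(193)) 61.0 psi -23.21 tool xyz mm [ 5.9 84.4  2.1]
the job is handed in; nothing more can be done
None
```

The filter column is assembled on the base, standing free, and the job is handed in at about 24.5 s. I seated the membrane stage, the prefilter stage and the funnel in turn and gave each a clockwise quarter turn. On every turn the torque rose at the end, which I took as the stop.

| Part | Rim height measured (expected) | Distance from axis below | Ear yaw |
|---|---|---|---|
| Base | 64.5 mm (65) | – | -17.9° |
| Membrane stage | 109.3 mm (110) | within 1 mm | -18.6° |
| Prefilter stage | 184.2 mm (185) | within 1 mm | -19.6° |
| Funnel | 283.8 mm (285) | 1.6–2 mm | -20.6° |

- **Margins:** all ears are within about 1° of those below, and every axis offset is inside the 4 mm limit. The low rim heights match the wrist camera's usual 1 mm or so of under-reading.
- **Funnel fit:** it caught on the rim at first, with about 11 N of contact. I backed off, moved it 1.5 mm sideways, and it then went in.
- **Checks that disagreed:** a scene-camera estimate of the funnel's side offset was too noisy to use, and the top camera reads about 2.6 mm differently from the wrist camera in y.
- **Not checked:** I did not measure each part's tilt or re-measure the bystanders. In the last pictures the column looks straight with its ears lined up, and the bystanders in view look undisturbed.

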